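Load the microscope's vacuum plate

ROBOT

A 6-joint arm with a two-finger parallel gripper is mounted at the origin on the work surface. World frame = base frame: x ahead of the robot, y to its left, z up, the work surface at z = 0. Lengths are in m, angles in rad, forces in N, time in s.
With the tool pointing down it reaches from about 0.275 to 0.75 m from the base axis. Payload 10.2 kg.
Tool frame: the origin (TCP) lies midway between the tips of the shut fingers; the grasp point (between the pads) lies 19 mm behind it; z points along the fingers, y is the line along which they close (so a half turn about z gives the same grasp; the last joint's range is limited). The gripper opens to 88 mm and grips with 3 to 60 N. Pads are 18 mm wide; open, the fingers measure 123 mm over their backs; the gripper's body (75 mm by 187 mm) begins 45 mm behind the grasp point.
Start: joints at [-1.483, 0.313, 1.498, -0, 1.331, -0.223], TCP at [0.161, -0.5, 0.239] pointing down, gripper open.
Joint ranges: [-2.94, 2.94], [-0.97, 2.17], [0.19, 2.56], [-1.23, 4.37], [0.02, 3.11], [-2.88, 2.88]. Speed limits (rad/s): [2.39, 2.39, 3.01, 3.14, 3.14, 3.14].

INTERFACE

Orientations are given as a unit quaternion [w, x, y, z].
In Python, from station import ctrl gives the robot as it stands.
- The arm moves only by the tool drive_tool, never from a script. Its argument "moves" is a list that holds one entry, the list of rows, each a list of 7 numbers: the turn, a rotation vector about the world's x, y, z in degrees, then the shift along the world's x, y, z in mm, then the closure, from 0 (fully open) to 1 (shut). In form: [[[rx, ry, rz, x, y, z, jaw], ...]]. A call has exactly 10 rows; each row is the pose to reach, as a shift and turn from the pose commanded when the call began; what a row does not reach only later rows make up. A row lasts 1/10 s, in which the tool goes at most 50 mm and 8.59 degrees, less where a joint would pass 70% of its speed; a pose out of reach is approached as far as the arm can. A call with a gripper value outside its range is refused whole. The fingers move at their own pace and stop on an object; the grip force is fixed at half the most. Time passes only in rows, so rows that repeat a pose let the fingers close, or fill a call up. It gives the time, the measured TCP pose, the force, the opening and the grip force at its end, in the units of the state.
- ctrl.state(): the state, without advancing time (a new reading comes with each control period).
- ctrl.camera(name): name is "scene" or "top" or "wrist"; returns the picture (384x512x3 uint8, blue, green, red); there is no depth.
- ctrl.camera_info(name): a dict with "fovy" (degrees; the focal length in pixels is half the picture's height over the tangent of half this angle, whatever the lens; pixels are square), "cx", "cy" (the principal point, pixels), "dist" ([k1, k2, p1, p2, k3] as OpenCV has them; the pictures are not rectified), "xyz" and "attitude" of the camera in the world. Camera axes: x right, y up, looking along -z (the intrinsics and any distortion apply to the point x, -y, -z); pixel columns grow to the right and rows downward; lengths in m; the calibration is good to about 2 mm. A picture is of the moment at which its call begins: read the wrist's pose just before it. camera_info takes no time and is no camera call; for the wrist camera it gives the pose at the moment of the call.
- ctrl.finish_job(): hands the job in; it is judged then, once.
The state is a dict: "time_s": time; "q": joint angles; "dq": joint speeds; "effort": joint torques, N m; "position": TCP position; "ee_rot": TCP orientation; "ft_force": force on the tool from outside, world axes, zero at the start; "wrist_torque": the same for the moment, N m; "grip_width": finger opening in m; "gripper_force": force on a finger pad.
Only numpy, scipy, OpenCV 4.12 (cv2) and the standard library are available. Lean on these libraries where they do the work, as an engineer would, in place of code of your own. Each camera call takes 0.05 s, during which the arm holds its last target. There are 200 camera calls.

TASK

First switch the vacuum off with its lever and put the calibration block that lies on the loading plate away in its open wooden case. Then take every ceramic coupon from the pocket tray and push each one square and fully home into a fence corner of its own on the plate, a short end flush against the long back fence and a long side flush against the side fence; they are brittle, so grip and push gently, with no more than about 15 N. Once all are seated throw the lever fully on again, and leave the other things on the table where they are.

Things in the scene. Friction and masses are not known exactly. Their poses are not given: they have to be found in the camera images.
- plate: Black plate, fixed, 140 (x) x 290 (y) x 14 thick; origin under its centre. Steel fences on top, 8 high, 8 thick: a long back fence across it (inner face, looking to plate -x, at x = +52) and three short side fences running 22 from it towards -x (inner faces, looking to -y, at y = -60, +25, +110). Each side fence and the back fence make one inside corner.
- corner0 (a point): Fence corner 0: the point at the plate's top (14 above the table) where inner faces of side and back fence meet; axes as the plate's: back fence face at x = 0, side fence face at y = 0, the coupon goes on the -x, -y side. A coupon seated here has its centre at (-18, -13, +7).
- corner1 (a point): Fence corner 1: the point at the plate's top (14 above the table) where inner faces of side and back fence meet; axes as the plate's: back fence face at x = 0, side fence face at y = 0, the coupon goes on the -x, -y side. A coupon seated here has its centre at (-18, -13, +7).
- corner2 (a point): Fence corner 2: the point at the plate's top (14 above the table) where inner faces of side and back fence meet; axes as the plate's: back fence face at x = 0, side fence face at y = 0, the coupon goes on the -x, -y side. A coupon seated here has its centre at (-18, -13, +7).
- tray: Grey pocket tray, fixed, 150 (x) x 135 (y) x 8 high, origin at the centre of its underside; four rectangular pockets 40 (x) x 30 (y), 4 deep (floor 4 above the table), centres at x = +-34, y = +-30. The coupons to load lie in some of them.
- coupon0: White ceramic test coupon with a dark window on both faces, 36 (x) x 26 (y) x 14 (z), about 50 g, origin at its centre; either face may be up; brittle. Starts in a pocket of the tray; may be absent.
- coupon1: White ceramic test coupon with a dark window on both faces, 36 (x) x 26 (y) x 14 (z), about 50 g, origin at its centre; either face may be up; brittle. Starts in a pocket of the tray; may be absent.
- coupon2: White ceramic test coupon with a dark window on both faces, 36 (x) x 26 (y) x 14 (z), about 50 g, origin at its centre; either face may be up; brittle. Starts in a pocket of the tray; may be absent.
- coupon3: White ceramic test coupon with a dark window on both faces, 36 (x) x 26 (y) x 14 (z), about 50 g, origin at its centre; either face may be up; brittle. Starts in a pocket of the tray; may be absent.
- calblock: Steel calibration block with a small glass disc, 20 (x) x 60 (y) x 16 (z), 120 g, origin at its centre. Starts lying across the loading plate, in front of the fences.
- case: Open wooden case for the calibration block, fixed, 130 (x) x 110 (y) x 16 high outside, walls and floor 4 thick, origin at the centre of its underside.
- vac (a joint): Vacuum toggle lever on a grey block: 0 = off (leaning to its own -x), grows to 1.0 rad = fully on (leaning to its +x); it stays where it is left. It starts on, at 0.8 to 1.0.
- vac_tip (a point): Tip of the vacuum lever, 50 from its pivot.
- vac_base: Grey block of the vacuum lever, fixed, origin at the centre of its underside; the lever swings in its x-z plane, towards +x for on.
- objective: Bystander, to be left alone: microscope objective, brass, 28 dia x 48, standing. Origin at its underside centre.
- lens_cap: Bystander, to be left alone: black lens cap, 38 dia x 10. Origin at its underside centre.
- driver: Bystander, to be left alone: screwdriver, 130 long, lying. Origin at its underside, at mid length.
- jar: Bystander, to be left alone: small amber jar, 44 dia x 55. Origin at its underside centre.
- filter_cube: Bystander, to be left alone: black filter cube, 36 wide. Origin at its underside centre.
- tube_ring: Bystander, to be left alone: aluminium lens-tube ring, 30 dia x 10. Origin at its underside centre.
Mind the look-alikes: they are no part of the job. Leave any purple or yellow look-alike of the coupon0 alone.

How it is judged:
By the outcome, as a careful person would: the job done as asked, in the order asked, and still so for the second after the job is handed in, with the robot touching nothing.
Of coupon0, coupon1, coupon2, coupon3 only 2 to 3 are there at a start; the rules pass over those that are not, and their reading is None.
At some moment in a run one of coupon0, coupon1, coupon2, coupon3 may be knocked a few centimetres aside while the robot is not near it.
Once in a run the grip may slacken for a moment while it holds something.
It also fails if it takes over 210 s, if anything falls off the work surface, if the arm or the gripper's body presses on something with over 40 N, if the wrist force passes 120 N, or if a joint passes its speed limit or range.

## Working session

There is one attempt and no reset: what is moved stays moved. The work goes in short steps, Python scripts to look and compute and a tool call to move; the robot and the scene stay as the last step left them, time stands still between calls to the robot, and variables do not carry over. Pictures are saved under pics/ and viewed, at most 14 in all, crops included, and the job is handed in when it is done.

Besides the shell and the picture viewer there is one more tool, called in YAML: its name, and indented under it one key for each argument. drive_tool: Moves the arm, as the interface text tells. Its arguments: {"type":"object","properties":{"moves":{"type":"array"}},"required":["moves"]}

```bash
mkdir -p pics; cat > h.py <<'E'
import numpy as np, cv2
from scipy.spatial.transform import Rotation as R
from station import ctrl
def info(n):
    c=ctrl.camera_info(n); f=192/np.tan(np.radians(c["fovy"])/2)
    K=np.array([[f,0,c["cx"]],[0,f,c["cy"]],[0,0,1]]); q=c["attitude"]
    q=np.array(q)
    Rm=R.from_quat(np.r_[q[1:],q[0]]).as_matrix() if q.size==4 else q.reshape(3,3)
    return K,np.array(c["dist"],float),np.array(c["xyz"]),Rm
def ray(cam,px):
    K,d,o,Rm=cam; u=cv2.undistortPoints(np.array(px,float).reshape(-1,1,2),K,d).reshape(-1,2)
    v=np.c_[u[:,0],-u[:,1],-np.ones(len(u))]@Rm.T
    return o,v
def onz(cam,px,z):
    o,v=ray(cam,px); return o+v*((z-o[2])/v[:,2])[:,None]
def proj(cam,P):
    K,d,o,Rm=cam; p=(np.array(P,float).reshape(-1,3)-o)@Rm; p=p*[1,-1,-1]
    return cv2.projectPoints(p,np.zeros(3),np.zeros(3),K,d)[0].reshape(-1,2)
def tri(obs):
    A=np.zeros((3,3));b=np.zeros(3)
    for cam,px in obs:
        o,v=ray(cam,[px]);v=v[0]/np.linalg.norm(v[0]);M=np.eye(3)-np.outer(v,v);A+=M;b+=M@o
    return np.linalg.solve(A,b)
def shot(n,name):
    cam=info(n);im=ctrl.camera(n);cv2.imwrite(f"pics/{name}.png",im);return cam,im
E
python3 - <<'E'
from h import *
for n in ("scene","top","wrist"):
    c,im=shot(n,n+"0"); print(n,ctrl.camera_info(n))
a=cv2.imread("pics/top0.png"); 
cv2.imwrite("pics/top0b.png",cv2.resize(a,(800,600),interpolation=cv2.INTER_CUBIC))
print(ctrl.state())
E
```

```text
scene {'fovy': 47.88685464890405, 'cx': 255.6123104401115, 'cy': 191.37692562801132, 'dist': array([-0.06029295,  0.        ,  0.        ,  0.        ,  0.        ]), 'xyz': array([1.04936805, 0.58736033, 0.65150199]), 'attitude': array([0.29947918, 0.15855389, 0.41410511, 0.84480166])}
top {'fovy': 46.655975526426886, 'cx': 255.02827996614008, 'cy': 192.25215534667328, 'dist': array([-0.13762779,  0.        ,  0.        ,  0.        ,  0.        ]), 'xyz': array([0.4036855 , 0.02140775, 1.22487427]), 'attitude': array([-0.69838254, -0.04290481,  0.04466462,  0.71304002])}
wrist {'fovy': 61.40013207909602, 'cx': 255.39091897402568, 'cy': 187.75748688926447, 'dist': array([-0.08315859,  0.        ,  0.        ,  0.        ,  0.        ]), 'xyz': array([ 0.23899011, -0.47464481,  0.38519001]), 'attitude': array([ 0.79761312, -0.1289266 ,  0.09464956, -0.58157777])}
{'time_s': 0.15, 'q': array([-1.48339902e+00,  3.13335068e-01,  1.49826282e+00, -2.94371355e-05,
        1.33100752e+00, -2.23373355e-01]), 'dq': array([ 0.00013813, -0.00112542, -0.00415709, -0.0002589 , -0.00030607,
        0.00098867]), 'effort': array([ 1.40682365e-03, -4.02305174e+01, -2.52315527e+01,  6.93975692e-02,
        3.44165869e-02, -8.59631496e-05]), 'position': array([ 0.16051882, -0.49965866,  0.23828549]), 'ee_rot': array([-5.06179950e-04,  9.87951301e-01,  1.54764240e-01,  2.01385234e-05]), 'ft_force': array([-0.25608352, -0.6130479 , -0.58676815]), 'wrist_torque': array([-0.05348638, -0.01903946, -0.00554833]), 'gripper_force': 0.0, 'grip_width': 0.0884145598258383}
```

View pics/top0b.png

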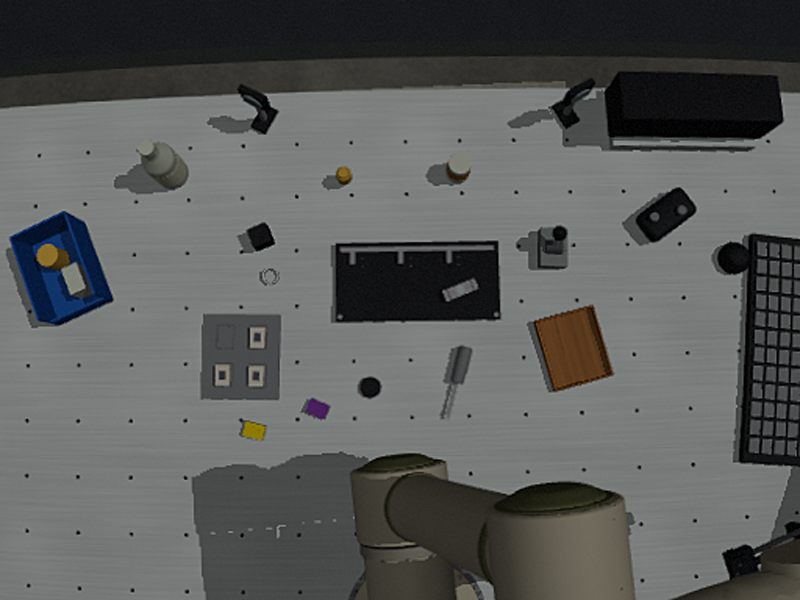

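View pics/scene0.png

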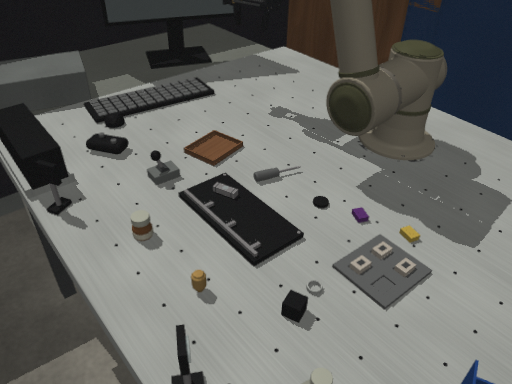

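The top view shows three coupons, at about (165,216), (142,240) and (164,241) in 512-px coordinates. The block on the plate is at (294,186), the lever at (355,155), the case at (366,223) and the plate at (266,180).

```bash
python3 - <<'E'
from h import *
T=info("top");S=info("scene")
t=cv2.imread("pics/top0.png");s=cv2.imread("pics/scene0.png")
def blobs(im,mask,roi,mn,mx=1e9):
    x0,y0,x1,y1=roi;m=np.zeros(im.shape[:2],np.uint8);m[y0:y1,x0:x1]=mask[y0:y1,x0:x1]*255
    cs,_=cv2.findContours(m,cv2.RETR_EXTERNAL,cv2.CHAIN_APPROX_NONE)
    return [c for c in cs if mn<cv2.contourArea(c)<mx]
def show(tag,cs,cam,z):
    for c in cs:
        r=cv2.minAreaRect(c);b=cv2.boxPoints(r);P=onz(cam,b,z)[:,:2]*1000
        e=P[1]-P[0],P[2]-P[1]
        print(tag,np.round(r[0],1),"ctr",np.round(onz(cam,[r[0]],z)[0]*1000,0),"len",[round(float(np.linalg.norm(v))) for v in e],"ang",[round(float(np.degrees(np.arctan2(v[1],v[0]))),1) for v in e])
gt=cv2.cvtColor(t,cv2.COLOR_BGR2GRAY).astype(int);gs=cv2.cvtColor(s,cv2.COLOR_BGR2GRAY).astype(int)
hv=cv2.cvtColor(t,cv2.COLOR_BGR2HSV)
ct=blobs(t,gt>140,(131,203,178,254),40,400);show("coup",ct,T,.018)
cs=blobs(s,gs>150,(345,238,420,285),30,600)
show("tray",blobs(t,(gt<125),(122,195,186,262),1500),T,.008)
show("plate",blobs(t,gt<75,(205,148,325,212),1500),T,.014)
show("block",blobs(t,gt>70,(275,172,312,196),60),T,.03)
show("case",blobs(t,(hv[...,1]>90)&(hv[...,2]>40),(330,190,400,255),500),T,.016)
show("base",blobs(t,(gt<150),(341,140,366,175),100),T,.02)
print([np.round(cv2.minAreaRect(c)[0],1) for c in cs])
for a in ct:
  for b in cs:
    p=np.array(cv2.minAreaRect(a)[0]);q=np.array(cv2.minAreaRect(b)[0])
    X=tri([(T,p),(S,q)]);e=np.linalg.norm(proj(T,X)-p)
    if e<3:print("tri coupon",np.round(X*1000,1),round(float(e),1))
print("tip",np.round(tri([(T,[358,149]),(S,[156,156])])*1000), proj(T,tri([(T,[358,149]),(S,[156,156])])))
crop=lambda im,x,y,n,k:cv2.resize(im[y:y+n*3//4,x:x+n],(400,300),interpolation=cv2.INTER_CUBIC)
A=np.vstack([np.hstack([crop(t,320,130,80,5),crop(t,120,192,80,5)]),np.hstack([crop(t,200,140,140,5),crop(s,120,130,140,5)])])
cv2.imwrite("pics/crop1.png",A)
E
```

```text
tray [156.4 226. ] ctr [467. 290.   8.] len [164, 158] ang [-1.0, -92.6]
plate [265.5 179.5] ctr [589. -13.  14.] len [297, 142] ang [-91.1, 177.7]
block [294.3 185.1] ctr [570. -90.  30.] len [61, 19] ang [-68.2, -159.2]
case [366.8 222.3] ctr [ 465. -288.   16.] len [111, 129] ang [-75.6, -166.6]
base [353. 157.] ctr [ 647. -257.   20.] len [68, 97] ang [-90.7, 176.7]
[array([405.2, 264.8]), array([360.4, 262.1]), array([381.8, 247.8]), array([407.1, 243.8]), array([358., 246.])]
tip [ 657. -259.   68.] [[357.57405948 149.59724737]]
```

View pics/crop1.png

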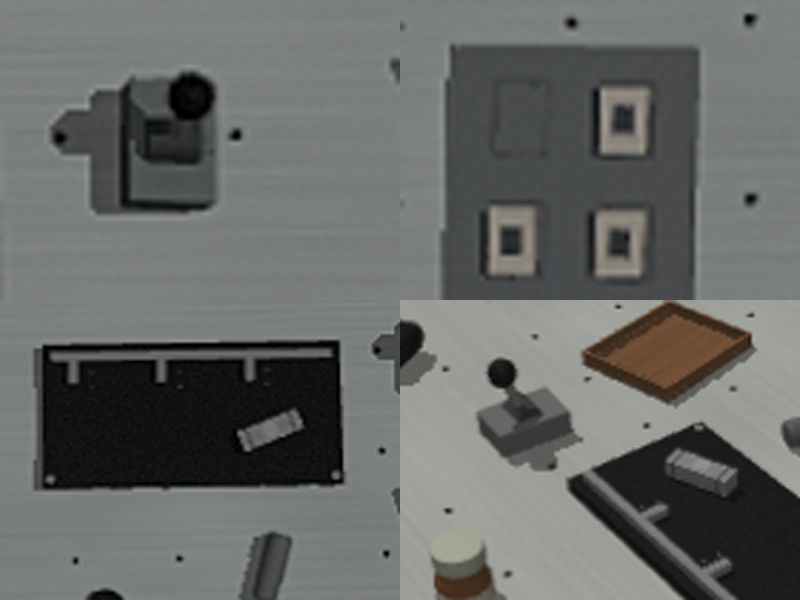

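The crops show the back fence along +x, the three side fences, and the lever leaning to +x. I'll move to a wrist view over the lever, plate and case.

drive_tool:
  moves:
    - [[0,0,-2,36,30,6,0.5],[0,0,-4,72,60,12,0.5],[0,0,-6,108,90,18,0.5],[0,0,-8,144,120,24,0.5],[0,0,-10,180,150,30,0.5],[0,0,-12,216,185,36,0.5],[0,0,-14,252,220,42,0.5],[0,0,-16,300,260,48,0.5],[0,0,-17.8,350,300,54,0.5],[0,0,-17.8,390,340,60,0.5]]

```text
time_s: 1.15
position: [0.5264, -0.182, 0.2951]
ee_rot: [-0.0, 1.0, -0.0, -0.0]
ft_force: [-0.4, -1.1, -0.7]
grip_width: 0.0438
gripper_force: 0.0
```

```bash
python3 - <<'E'
from h import *
st=ctrl.state();print(st["position"],st["ee_rot"],st["grip_width"],st["time_s"])
c,im=shot("wrist","w1");np.savez("pics/w1.npz",*c)
cv2.imwrite("pics/w1b.png",cv2.resize(im,(800,600),interpolation=cv2.INTER_CUBIC))
E
```

```text
[ 0.5263963  -0.18195571  0.29513295] [-4.45916595e-05  9.99999908e-01 -4.01461775e-04 -1.47285053e-04] 0.0438254348841994 1.15
```

View pics/w1b.png

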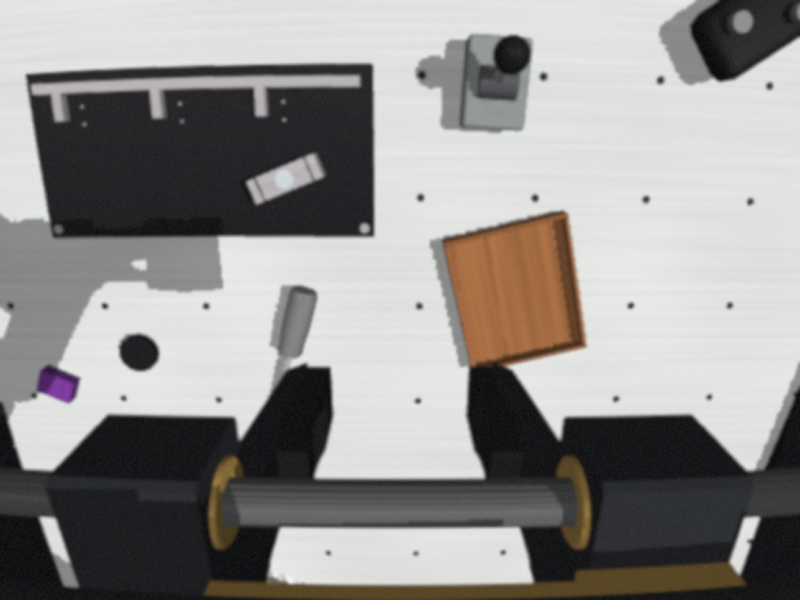

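The wrist view shows the lever ball at (327,35) and the block at about (183,114), with the plate and case clear. All positions are in 512-px coordinates.

```bash
python3 - <<'E'
from h import *
T=info("top");W=info("wrist");t=cv2.imread("pics/top0.png");w=cv2.imread("pics/w1.png")
def boxof(im,f,roi,mn):
    x0,y0,x1,y1=roi;g=cv2.cvtColor(im,cv2.COLOR_BGR2GRAY);h=cv2.cvtColor(im,cv2.COLOR_BGR2HSV)
    m=np.zeros(g.shape,np.uint8);m[y0:y1,x0:x1]=f(g,h)[y0:y1,x0:x1]*255
    c=max(cv2.findContours(m,cv2.RETR_EXTERNAL,cv2.CHAIN_APPROX_NONE)[0],key=cv2.contourArea);return c
def quad(tag,c,cam,z):
    b=cv2.minAreaRect(c);P=onz(cam,c.reshape(-1,2),z)[:,:2]*1000
    r=cv2.minAreaRect(P.astype(np.float32));q=cv2.boxPoints(r);e=q[1]-q[0]
    print(tag,"ctr",np.round(r[0],1),np.round(r[1],1),"edge0 ang",round(float(np.degrees(np.arctan2(e[1],e[0]))),1),"len",round(float(np.linalg.norm(e)),1));return b[0]
bw=boxof(w,lambda g,h:g>90,(150,92,215,135),100);bt=boxof(t,lambda g,h:g>70,(275,172,312,196),60)
a=quad("block W",bw,W,.03);b=quad("block T",bt,T,.03)
print("block tri",np.round(tri([(W,a),(T,b)])*1000,1))
c=boxof(w,lambda g,h:(h[...,1]>90),(270,130,380,240),500);quad("case W z16",c,W,.016);quad("case W z0",c,W,.0)
# lever ball: dark blob
k=boxof(w,lambda g,h:g<45,(305,15,345,55),50);k2=boxof(t,lambda g,h:g<45,(350,140,366,158),10)
p=cv2.minEnclosingCircle(k);p2=cv2.minEnclosingCircle(k2);print(p,p2)
print("ball tri",np.round(tri([(W,p[0]),(T,p2[0])])*1000,1))
base=boxof(w,lambda g,h:(g<190),(297,20,345,85),100)
# plate top outline corners from W
k=boxof(w,lambda g,h:g<75,(0,30,245,155),3000);quad("plate W",k,W,.014)
ap=cv2.approxPolyDP(k,6,True).reshape(-1,2);print(ap.tolist());print(np.round(onz(W,ap,.014)*1000,1))
kt=boxof(t,lambda g,h:g<75,(205,148,325,212),1500);at=cv2.approxPolyDP(kt,5,True).reshape(-1,2);print(at.tolist());print(np.round(onz(T,at,.014)*1000,1))
# fence bright pixels
gw=cv2.cvtColor(w,cv2.COLOR_BGR2GRAY)
m=np.zeros_like(gw);m[45:62,15:235]=(gw[45:62,15:235]>110)*255
ys=[];
for x in range(80,225,6):
    col=np.where(m[:,x]>0)[0]
    if len(col):ys.append((x,col.min(),col.max()))
ys=np.array(ys);print(ys[:3],ys[-3:]);
for j in(1,2):
    P=onz(W,np.c_[ys[:,0],ys[:,j]+(.5 if j==2 else -.5)],.022)*1000;f=np.polyfit(P[:,1],P[:,0],1);print("fence edge x at y=-13:",np.round(np.polyval(f,-13),1),"slope deg",np.degrees(f[0]))
E=cv2.resize(w[15:90,290:390],(800,600),interpolation=cv2.INTER_CUBIC);cv2.imwrite("pics/base.png",E)
for px in [(299,23),(340,23)]:print(onz(W,[px],.02))
E
```

```text
block W ctr [573.1 -84. ] [21.4 63. ] edge0 ang -68.7 len 63.0
block T ctr [569.8 -90. ] [19.4 60.6] edge0 ang -68.2 len 60.6
block tri [571.4 -87.6  36.4]
case W z16 ctr [ 469.7 -281.9] [131.1 108.1] edge0 ang -75.8 len 108.1
case W z0 ctr [ 464.3 -285.9] [136.  112.1] edge0 ang -75.8 len 112.1
((326.9615478515625, 35.21794891357422), 11.868941307067871) ((356.0, 151.5), 7.500100135803223)
ball tri [ 673.4 -275.1  -27.3]
plate W ctr [591.7  -9.4] [288.6 138.1] edge0 ang -0.1 len 138.1
[[237, 42], [18, 48], [231, 48], [225, 57], [171, 57], [170, 75], [162, 74], [161, 57], [106, 58], [102, 77], [94, 59], [47, 60], [39, 79], [31, 62], [20, 61], [34, 150], [229, 150], [232, 141], [237, 149]]
[[ 659.8 -153.2   14. ]
 [ 660.6  133.3   14. ]
 [ 652.8 -145.7   14. ]
 [ 642.1 -138.1   14. ]
 [ 642.6  -70.2   14. ]
 [ 620.9  -67.6   14. ]
 [ 622.2  -57.3   14. ]
 [ 642.8  -57.4   14. ]
 [ 643.2   13.9   14. ]
 [ 619.9   21.8   14. ]
 [ 642.4   29.9   14. ]
 [ 643.6   94.3   14. ]
 [ 620.1  109.4   14. ]
 [ 642.1  117.4   14. ]
 [ 644.2  133.1   14. ]
 [ 524.7  134.6   14. ]
 [ 523.8 -141.    14. ]
 [ 536.1 -145.3   14. ]
 [ 525.2 -151.8   14. ]]
[[318, 154], [212, 157], [212, 205], [319, 204]]
[[ 658.  -160.5   14. ]
 [ 655.5  134.1   14. ]
 [ 521.8  135.2   14. ]
 [ 518.4 -157.8   14. ]]
[[80 51 57]
 [86 51 57]
 [92 50 57]] [[212  48  55]
 [218  48  55]
 [224  48  55]]
fence edge x at y=-13: 652.8 slope deg -0.007191240561761389
fence edge x at y=-13: 643.2 slope deg -0.0012377499619357865
[[ 0.68144979 -0.22829281  0.02      ]]
[[ 0.68252048 -0.27799536  0.02      ]]
```

View pics/base.png

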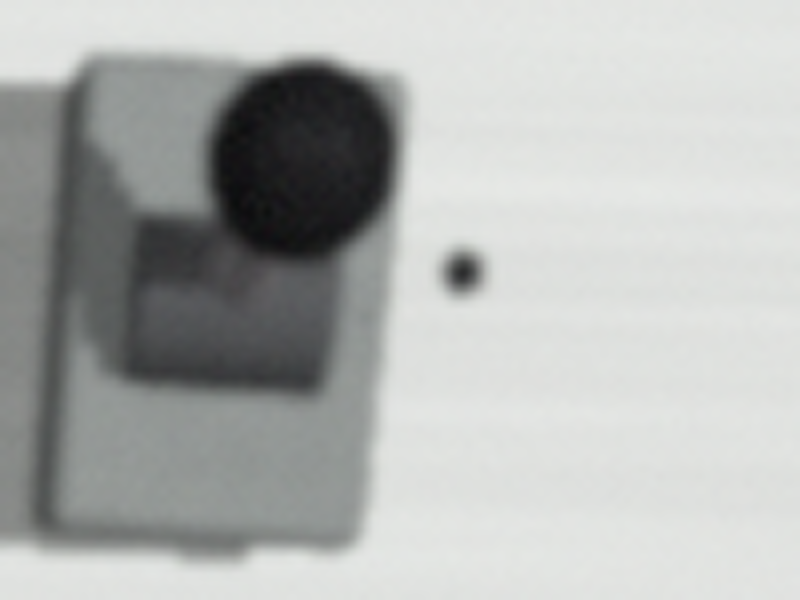

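The crop shows the ball centre at (328,35), and the base top with corners near (301,22), (340,24), (335,83) and (297,80).

```bash
python3 - <<'E'
from h import *
T=info("top");W=info("wrist");S=info("scene")
for o in ([(W,(327.5,34.7)),(T,(358.2,149.4))],[(W,(327.5,34.7)),(S,(155.7,155.6))],[(T,(358.2,149.4)),(S,(155.7,155.6))],[(W,(327.5,34.7)),(T,(358.2,149.4)),(S,(155.7,155.6))]):
    print("ball",np.round(tri(o)*1000,1))
for z in (.018,.024): print(np.round(onz(W,[(300.6,21.9),(340,24.4),(335,83),(297.5,80)],z)*1000,1).tolist())
E
```

```text
ball [ 662.6 -260.9   52.7]
ball [ 660.5 -251.7   74.6]
ball [ 656.4 -260.4   68.7]
ball [ 658.6 -256.3   71.6]
[[683.1, -230.4, 18.0], [681.3, -278.6, 18.0], [611.9, -276.9, 18.0], [614.8, -229.1, 18.0]]
[[682.1, -229.7, 24.0], [680.3, -277.1, 24.0], [611.9, -275.4, 24.0], [614.8, -228.4, 24.0]]
```

drive_tool:
  moves:
    - [[0,0,8,14,-8,-15,0.32],[0,0,16,28,-16,-30,0.32],[0,0,24,42,-24,-45,0.32],[0,0,32,56,-32,-60,0.32],[0,0,40,70,-40,-75,0.32],[0,0,48,84,-48,-90,0.32],[0,0,56,98,-56,-105,0.32],[0,0,64,112,-64,-120,0.32],[0,0,72,126,-70,-135,0.32],[0,0,80,132,-73,-145,0.32]]

```text
time_s: 2.2
position: [0.6574, -0.2569, 0.1481]
ee_rot: [-0.001, 0.764, 0.645, -0.0]
ft_force: [-0.1, 0.7, -0.1]
grip_width: 0.0598
gripper_force: 0.0
```

drive_tool:
  moves:
    - [[0,0,8,0,0,0,0.32],[0,0,10,0,0,-10,0.32],[0,0,10,0,0,-10,0.32],[0,0,10,0,0,-10,0.32],[0,0,10,0,0,-10,0.32],[0,0,10,0,0,-10,0.32],[0,0,10,0,0,-10,0.32],[0,0,10,0,0,-10,0.32],[0,0,10,0,0,-10,0.32],[0,0,10,0,0,-10,0.32]]

```text
time_s: 3.2
position: [0.6571, -0.2566, 0.1402]
ee_rot: [-0.0, 0.707, 0.707, 0.0]
ft_force: [-0.0, -0.2, -0.0]
grip_width: 0.0596
gripper_force: 0.0
```

```bash
python3 - <<'E'
from h import *
c,im=shot("wrist","w2");np.savez("pics/w2.npz",*c)
s,i2=shot("scene","s2")
cv2.imwrite("pics/w2b.png",np.hstack([cv2.resize(im,(400,300)),cv2.resize(i2[100:220,90:250],(400,300))]))
print(ctrl.state()["position"])
E
```

```text
[ 0.6570678  -0.25659687  0.14016666]
```

View pics/w2b.png

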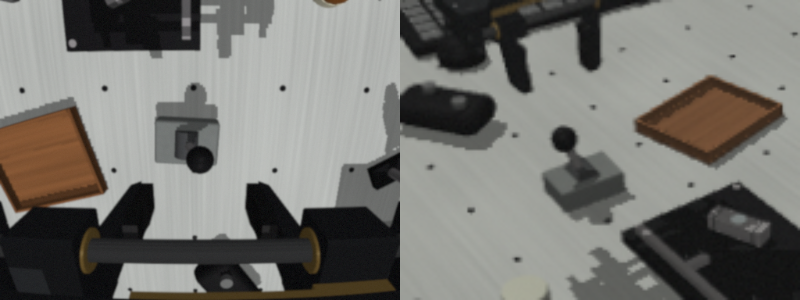

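The ball is at (256,204), midway between the fingers. I'll descend around it.

drive_tool:
  moves:
    - [[0,0,0,2,0,-15,0.32],[0,0,0,2,0,-30,0.32],[0,0,0,2,0,-45,0.32],[0,0,0,2,0,-60,0.32],[0,0,0,2,0,-75,0.32],[0,0,0,2,0,-88,0.32],[0,0,0,2,0,-88,0.32],[0,0,0,2,0,-88,0.32],[0,0,0,2,0,-88,0.32],[0,0,0,2,0,-88,0.32]]

```text
time_s: 4.3
position: [0.6594, -0.2568, 0.053]
ee_rot: [0.001, 0.707, 0.707, 0.0]
ft_force: [-0.9, -0.1, -0.0]
grip_width: 0.06
gripper_force: 0.0
```

drive_tool:
  moves:
    - [[0,0,0,-5,0,0,0.32],[0,0,0,-10,0,0,0.32],[0,0,0,-15,0,0,0.32],[0,0,0,-20,0,0,0.32],[0,0,0,-25,0,0,0.32],[0,0,0,-30,0,0,0.32],[0,0,0,-35,0,0,0.32],[0,0,0,-40,0,0,0.32],[0,0,0,-44,0,0,0.32],[0,0,0,-44,0,0,0.32]]

```text
time_s: 5.3
position: [0.6144, -0.2566, 0.052]
ee_rot: [-0.0, 0.707, 0.707, -0.0]
ft_force: [0.6, -0.2, 0.3]
grip_width: 0.0599
gripper_force: 0.0
```

drive_tool:
  moves:
    - [[0,0,0,-2,0,0,0.32],[0,0,0,-4,0,0,0.32],[0,0,0,-6,0,0,0.32],[0,0,0,-8,0,0,0.32],[0,0,0,-8,0,0,0.32],[0,0,0,-8,0,0,0.32],[0,0,0,-8,0,0,0.32],[0,0,0,-8,0,0,0.32],[0,0,0,-8,0,0,0.32],[0,0,0,-8,0,0,0.32]]

```text
time_s: 6.3
position: [0.6071, -0.2566, 0.0522]
ee_rot: [-0.0, 0.707, 0.707, -0.0]
ft_force: [-0.9, 0.5, 0.1]
grip_width: 0.0598
gripper_force: 0.0
```

drive_tool:
  moves:
    - [[0,0,0,-1,0,0,0.32],[0,0,0,-2,0,0,0.32],[0,0,0,-3,0,0,0.32],[0,0,0,-4,0,0,0.32],[0,0,0,-5,0,0,0.32],[0,0,0,-6,0,0,0.32],[0,0,0,-6,0,0,0.32],[0,0,0,-6,0,0,0.32],[0,0,0,-6,0,0,0.32],[0,0,0,-6,0,0,0.32]]

```text
time_s: 7.3
position: [0.6012, -0.2566, 0.0522]
ee_rot: [0.0, 0.707, 0.707, 0.0]
ft_force: [4.2, 0.7, -0.8]
grip_width: 0.0603
gripper_force: 1.9
```

```bash
python3 - <<'E'
from h import *
c,im=shot("wrist","w3");np.savez("pics/w3.npz",*c)
cv2.imwrite("pics/w3b.png",im[100:384])
E
```

```text
(no output)
```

View pics/w3b.png

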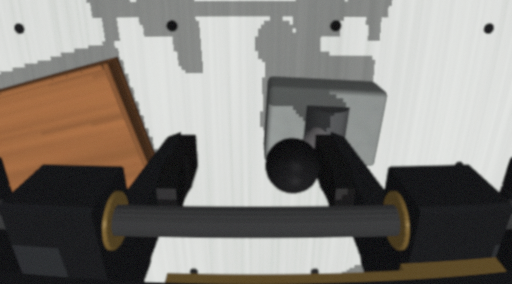

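The ball now leans to -x against the +x finger. I'll press a little further to confirm the stop.

drive_tool:
  moves:
    - [[0,0,0,-0.5,0,0,0.32],[0,0,0,-1,0,0,0.32],[0,0,0,-1.5,0,0,0.32],[0,0,0,-2,0,0,0.32],[0,0,0,-2,0,0,0.32],[0,0,0,-2,0,0,0.32],[0,0,0,-2,0,0,0.32],[0,0,0,-2,0,0,0.32],[0,0,0,-2,0,0,0.32],[0,0,0,-2,0,0,0.32]]

```text
time_s: 8.35
position: [0.6008, -0.2566, 0.0522]
ee_rot: [0.002, 0.707, 0.707, 0.001]
ft_force: [16.0, 0.2, -6.9]
grip_width: 0.0599
gripper_force: 7.5
```

Lever is at the off stop. Now back off, rise, and go over the block.

drive_tool:
  moves:
    - [[0,0,0,12,0,0,0.32],[0,0,0,12,0,20,0.32],[0,0,0,12,0,60,0.32],[0,0,4,8,20,98,0.32],[0,0,8,0,50,98,0.32],[0,0,12,-8,80,98,0.32],[0,0,16,-16,110,98,0.32],[0,0,20,-24,140,98,0.32],[0,0,21.5,-28,168,98,0.32],[0,0,21.5,-28,168,98,0.32]]

```text
time_s: 9.35
position: [0.5702, -0.0859, 0.1504]
ee_rot: [-0.001, 0.561, 0.828, -0.0]
ft_force: [0.7, -1.1, -0.2]
grip_width: 0.0599
gripper_force: 0.0
```

```bash
cat >> h.py <<'E'
def boxof(im,m,roi):
    x0,y0,x1,y1=roi;k=np.zeros(im.shape[:2],np.uint8);k[y0:y1,x0:x1]=m[y0:y1,x0:x1]*255
    return max(cv2.findContours(k,cv2.RETR_EXTERNAL,cv2.CHAIN_APPROX_NONE)[0],key=cv2.contourArea)
def quad(tag,c,cam,z):
    P=onz(cam,c.reshape(-1,2),z)[:,:2]*1000
    r=cv2.minAreaRect(P.astype(np.float32));q=cv2.boxPoints(r);e=q[1]-q[0]
    print(tag,"ctr",np.round(r[0],1),np.round(r[1],1),"edge0 ang",round(float(np.degrees(np.arctan2(e[1],e[0]))),1),"len",round(float(np.linalg.norm(e)),1));return r
E
python3 - <<'E'
from h import *
print(ctrl.state()["position"],ctrl.state()["ft_force"])
W,im=shot("wrist","w4");np.savez("pics/w4.npz",*W)
p=proj(W,[.571,-.088,.03])[0];print(p)
g=cv2.cvtColor(im,cv2.COLOR_BGR2GRAY);x,y=p.astype(int)
c=boxof(im,g>90,(x-45,y-70,x+45,y+70));print(cv2.boundingRect(c))
quad("block",c,W,.03)
print(tri([(W,cv2.minAreaRect(c)[0]),(info("top"),(294.3,185.1))]))
cv2.imwrite("pics/w4b.png",im)
E
```

```text
[ 0.57021047 -0.0859496   0.15044842] [ 0.67432103 -1.14688249 -0.1704292 ]
[255.52614476 182.95951575]
(241, 148, 25, 69)
block ctr [569.2 -88.9] [21.2 62. ] edge0 ang -69.1 len 62.0
[ 0.57033737 -0.09077887  0.02103143]
```

View pics/w4b.png

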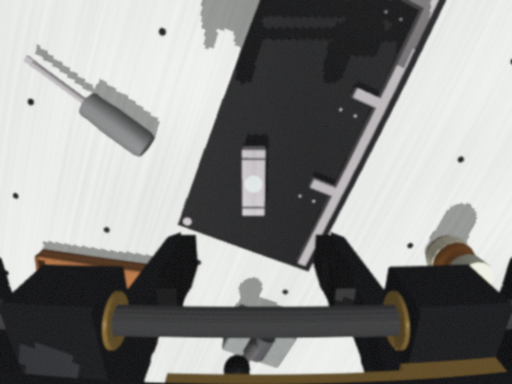

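The block is at (254,183) in the picture, world (569,-89). I'll descend and grip.

drive_tool:
  moves:
    - [[0,0,0,-1,-3,-20,0.55],[0,0,0,-1,-3,-45,0.55],[0,0,0,-1,-3,-70,0.55],[0,0,0,-1,-3,-95,0.55],[0,0,0,-1,-3,-115,0.55],[0,0,0,-1,-3,-125,0.55],[0,0,0,-1,-3,-130,0.55],[0,0,0,-1,-3,-132.5,0.55],[0,0,0,-1,-3,-132.5,0.55],[0,0,0,-1,-3,-132.5,0.55]]

```text
time_s: 10.4
position: [0.5705, -0.0918, 0.0184]
ee_rot: [0.001, 0.563, 0.827, 0.0]
ft_force: [-0.6, 0.5, 0.3]
grip_width: 0.0396
gripper_force: 0.0
```

drive_tool:
  moves:
    - [[0,0,0,0,0,0,0.65],[0,0,0,0,0,0,0.75],[0,0,0,0,0,0,0.85],[0,0,0,0,0,0,0.9],[0,0,0,0,0,0,0.9],[0,0,0,0,0,0,0.9],[0,0,0,0,0,0,0.9],[0,0,0,0,0,5,0.9],[0,0,0,0,0,10,0.9],[0,0,0,0,0,20,0.9]]

```text
time_s: 11.4
position: [0.5697, -0.0915, 0.0376]
ee_rot: [-0.001, 0.563, 0.827, -0.0]
ft_force: [-0.6, -0.0, -1.1]
grip_width: 0.0198
gripper_force: 30.0
```

Gripped at 30 N, which is too strong for the coupons. While the block is just above the plate, I'll test whether the closure value sets the force.

drive_tool:
  moves:
    - [[0,0,0,0,0,-5,0.9],[0,0,0,0,0,-10,0.9],[0,0,0,0,0,-15,0.9],[0,0,0,0,0,-19,0.9],[0,0,0,0,0,-19,0.85],[0,0,0,0,0,-19,0.8],[0,0,0,0,0,-19,0.79],[0,0,0,0,0,-19,0.785],[0,0,0,0,0,-19,0.785],[0,0,0,0,0,-19,0.785]]

```text
time_s: 12.4
position: [0.5701, -0.0916, 0.0187]
ee_rot: [0.0, 0.563, 0.827, -0.0]
ft_force: [-0.9, -0.4, -0.5]
grip_width: 0.0199
gripper_force: 30.0
```

drive_tool:
  moves:
    - [[0,0,0,0,0,0,0.8],[0,0,0,0,0,0,0.8],[0,0,0,0,0,0,0.8],[0,0,0,0,0,0,0.8],[0,0,0,0,0,0,0.8],[0,0,0,0,0,0,0.8],[0,0,0,0,0,0,0.8],[0,0,0,0,0,0,0.8],[0,0,0,0,0,0,0.8],[0,0,0,0,0,0,0.8]]

```text
time_s: 13.4
position: [0.5701, -0.0916, 0.0187]
ee_rot: [-0.0, 0.563, 0.827, -0.0]
ft_force: [-0.5, 0.0, -1.7]
grip_width: 0.0192
gripper_force: 30.0
```

drive_tool:
  moves:
    - [[0,0,0,0,0,0,0.775],[0,0,0,0,0,0,0.775],[0,0,0,0,0,0,0.775],[0,0,0,0,0,0,0.775],[0,0,0,0,0,0,0.775],[0,0,0,0,0,0,0.775],[0,0,0,0,0,0,0.775],[0,0,0,0,0,0,0.775],[0,0,0,0,0,0,0.775],[0,0,0,0,0,0,0.775]]

```text
time_s: 14.4
position: [0.5701, -0.0916, 0.0186]
ee_rot: [-0.0, 0.563, 0.827, -0.0]
ft_force: [-0.6, 0.8, -1.4]
grip_width: 0.0201
gripper_force: 7.5
```

drive_tool:
  moves:
    - [[0,0,0,0,0,0,0.77],[0,0,0,0,0,0,0.77],[0,0,0,0,0,0,0.77],[0,0,0,0,0,0,0.77],[0,0,0,0,0,0,0.77],[0,0,0,0,0,0,0.77],[0,0,0,0,0,0,0.77],[0,0,0,0,0,0,0.77],[0,0,0,0,0,0,0.77],[0,0,0,0,0,0,0.77]]

```text
time_s: 15.4
position: [0.5701, -0.0916, 0.0187]
ee_rot: [0.0, 0.563, 0.827, -0.0]
ft_force: [0.1, -0.8, 0.3]
grip_width: 0.0203
gripper_force: 0.0
```

Closure 0.775 gave 7.5 N on the 20 mm block, so the force can be tuned. Now I'll carry the block to the case at a firm grip.

drive_tool:
  moves:
    - [[0,0,0,0,0,0,0.9],[0,0,0,0,0,0,0.9],[0,0,0,0,0,0,0.9],[0,0,0,0,0,20,0.9],[0,0,0,0,0,50,0.9],[0,0,0,-5,-5,65,0.9],[0,0,-2,-20,-35,65,0.9],[0,0,-4,-40,-70,65,0.9],[0,0,-6,-60,-105,65,0.9],[0,0,-7,-80,-140,65,0.9]]

```text
time_s: 16.4
position: [0.4886, -0.2329, 0.0834]
ee_rot: [-0.0, 0.613, 0.79, -0.0]
ft_force: [1.0, -1.1, -1.4]
grip_width: 0.0194
gripper_force: 30.0
```

drive_tool:
  moves:
    - [[0,0,0,-12,-28,0,0.9],[0,0,0,-23,-53,0,0.9],[0,0,0,-23,-53,0,0.9],[0,0,0,-23,-53,-20,0.9],[0,0,0,-23,-53,-40,0.9],[0,0,0,-23,-53,-55,0.9],[0,0,0,-23,-53,-65,0.9],[0,0,0,-23,-53,-70,0.9],[0,0,0,-23,-53,-73,0.9],[0,0,0,-23,-53,-73,0.9]]

```text
time_s: 17.4
position: [0.4672, -0.2845, 0.0108]
ee_rot: [0.0, 0.612, 0.791, 0.0]
ft_force: [0.3, 0.7, -2.4]
grip_width: 0.0198
gripper_force: 30.0
```

drive_tool:
  moves:
    - [[0,0,0,0,0,-1,0.9],[0,0,0,0,0,-1.5,0.9],[0,0,0,0,0,-1.5,0.8],[0,0,0,0,0,-1.5,0.7],[0,0,0,0,0,-1.5,0.6],[0,0,0,0,0,-1.5,0.6],[0,0,0,0,0,-1.5,0.6],[0,0,0,0,0,20,0.6],[0,0,0,0,0,60,0.6],[0,0,0,0,0,100,0.6]]

```text
time_s: 18.4
position: [0.4668, -0.2843, 0.1116]
ee_rot: [-0.001, 0.612, 0.791, 0.0]
ft_force: [-0.1, -0.8, -1.1]
grip_width: 0.0351
gripper_force: 0.0
```

drive_tool:
  moves:
    - [[0,0,0,0,40,30,0.6],[0,0,0,0,80,50,0.6],[0,0,0,0,125,50,0.6],[0,0,0,0,170,50,0.6],[0,0,0,0,215,50,0.6],[0,0,0,0,260,50,0.6],[0,0,0,0,305,50,0.6],[0,0,0,0,350,50,0.6],[0,0,-5,0,395,50,0.6],[0,0,-14.5,0,440,50,0.6]]

```text
time_s: 19.4
position: [0.4669, 0.1528, 0.1609]
ee_rot: [0.0, 0.697, 0.717, 0.0]
ft_force: [0.6, -0.6, 0.2]
grip_width: 0.0356
gripper_force: 0.0
```

```bash
python3 - <<'E'
from h import *
print(ctrl.state()["position"],ctrl.state()["ee_rot"])
W,im=shot("wrist","w5");t,it=shot("top","t5")
A=np.hstack([cv2.resize(im,(430,322)),cv2.resize(it[130:262,110:400][:, :],(370,168))[:168]] if 0 else [im])
x=np.zeros((550,512,3),np.uint8);x[:384]=im;c=it[180:262,110:400];x[384:529]=cv2.resize(c,(512,145));cv2.imwrite("pics/w5b.png",x)
E
```

```text
[0.46688787 0.15278559 0.16086088] [8.93033448e-05 6.97201428e-01 7.16875258e-01 1.59625150e-04]
```

View pics/w5b.png

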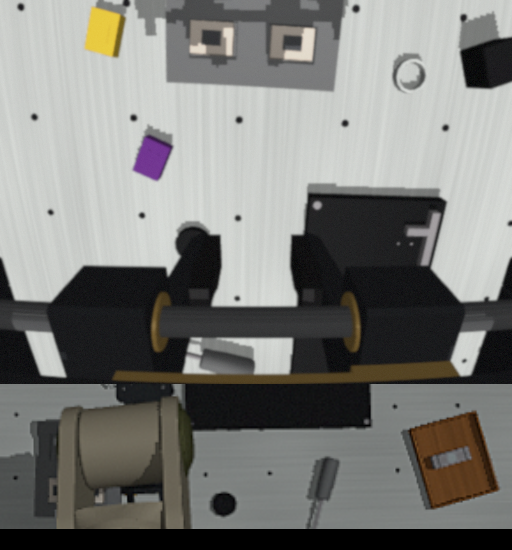

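The block lies in the case. I'll turn to yaw 0 over the tray for a look at the coupons.

drive_tool:
  moves:
    - [[0,0,-8,0,15,6,0.6],[0,0,-16,0,30,12,0.6],[0,0,-24,0,45,18,0.6],[0,0,-32,0,60,24,0.6],[0,0,-40,0,75,30,0.6],[0,0,-48,0,90,36,0.6],[0,0,-56,0,105,40,0.6],[0,0,-64,3,120,40,0.6],[0,0,-72,8,130,40,0.6],[0,0,-80,13,137,40,0.6]]

```text
time_s: 20.5
position: [0.4806, 0.2877, 0.2007]
ee_rot: [0.0, 0.995, 0.101, -0.0]
ft_force: [-0.9, -0.5, -0.1]
grip_width: 0.0354
gripper_force: 0.0
```

drive_tool:
  moves:
    - [[0,0,-8,0,0,0,0.6],[0,0,-10,0,0,0,0.6],[0,0,-10,0,0,0,0.6],[0,0,-10,0,0,0,0.6],[0,0,-10,0,0,0,0.6],[0,0,-10,0,0,0,0.6],[0,0,-10,0,0,0,0.6],[0,0,-10,0,0,0,0.6],[0,0,-10,0,0,0,0.6],[0,0,-10,0,0,0,0.6]]

```text
time_s: 21.5
position: [0.4803, 0.2877, 0.2007]
ee_rot: [-0.0, 1.0, 0.016, -0.0]
ft_force: [0.0, 0.0, 0.6]
grip_width: 0.0352
gripper_force: 0.0
```

```bash
python3 - <<'E'
from h import *
print(ctrl.state()["position"],ctrl.state()["ee_rot"])
W,im=shot("wrist","w6");np.savez("pics/w6.npz",*W)
cv2.imwrite("pics/w6b.png",im)
T=info("top");p=proj(W,[onz(T,[(165,216)],.018)[0],onz(T,[(142,240)],.018)[0],onz(T,[(164,241)],.018)[0]]);print(p)
g=cv2.cvtColor(im,cv2.COLOR_BGR2GRAY)
for x,y in p.astype(int):print(g[y-30:y+31:5,x].tolist(), g[y,x-30:x+31:5].tolist())
E
```

```text
[0.48026229 0.28771324 0.20069128] [-3.60457902e-06  9.99875487e-01  1.57800932e-02 -5.37689857e-06]
[[278.83382971 151.0768611 ]
 [217.89254087 207.06245313]
 [272.99153578 211.68043435]]
[119, 118, 110, 209, 210, 79, 83, 83, 210, 204, 116, 116, 114] [118, 116, 72, 139, 207, 80, 83, 202, 169, 117, 116, 116, 121]
[114, 116, 106, 169, 212, 102, 79, 83, 209, 174, 116, 115, 15] [115, 117, 114, 70, 210, 90, 79, 186, 195, 108, 116, 115, 115]
[115, 114, 107, 177, 211, 92, 79, 83, 210, 163, 116, 115, 187] [115, 116, 103, 78, 209, 83, 79, 194, 169, 116, 116, 116, 130]
```

View pics/w6b.png

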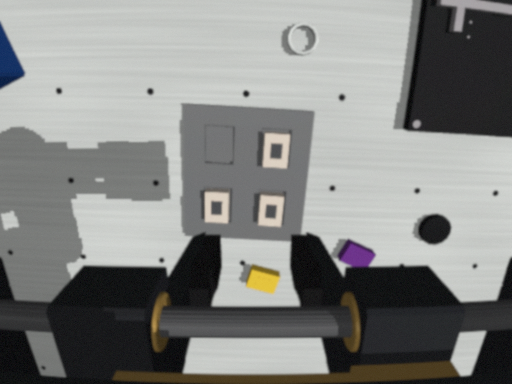

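Three coupons are visible, at (276,150), (217,207) and (271,211), with one empty pocket at (219,144). Next I measure them and the heights, using this view and the top view.

```bash
cat >> h.py <<'E'
def coupons(W,im,roi,z=.018,thr=150,mn=200):
    g=cv2.cvtColor(im,cv2.COLOR_BGR2GRAY);hv=cv2.cvtColor(im,cv2.COLOR_BGR2HSV);x0,y0,x1,y1=roi
    m=np.zeros(g.shape,np.uint8);m[y0:y1,x0:x1]=((g>thr)[y0:y1,x0:x1])*255
    out=[]
    for c in cv2.findContours(m,cv2.RETR_EXTERNAL,cv2.CHAIN_APPROX_NONE)[0]:
        if cv2.contourArea(c)>mn: out.append((cv2.minAreaRect(c)[0],quad("coupon",c,W,z)))
    return out
E
python3 - <<'E'
from h import *
W=info("wrist");im=cv2.imread("pics/w6.png");T=info("top");t=cv2.imread("pics/top0.png")
a=coupons(W,im,(186,108,305,233),.018)
b=coupons(T,t,(131,203,178,254),.018,120,40)
for p,_ in a:
  for q,_ in b:
    X=tri([(W,p),(T,q)]);e=np.linalg.norm(proj(W,X)-p)
    if e<4 and X[2]<.05:print("tri",np.round(X*1000,1),np.round(e,1))
E
```

```text
coupon ctr [426.4 269.4] [25.8 36.6] edge0 ang -2.5 len 36.6
coupon ctr [428.8 328.7] [25.6 36.7] edge0 ang -1.1 len 36.7
coupon ctr [494.1 267. ] [25.8 36.6] edge0 ang -1.8 len 36.6
coupon ctr [427.2 268.2] [24.8 29.8] edge0 ang -0.8 len 29.8
coupon ctr [429.4 327.4] [32.9 22.2] edge0 ang -89.9 len 22.2
coupon ctr [494.6 266.6] [24.8 32.9] edge0 ang -4.8 len 32.9
tri [426.8 268.7  17.3] 0.6
tri [429.1 328.1  18.1] 0.7
tri [493.8 266.3  14. ] 0.4
```

drive_tool:
  moves:
    - [[0,0,-2,1,-10,-20,0.5],[0,0,-3.6,1,-20,-50,0.5],[0,0,-3.6,1,-20,-85,0.5],[0,0,-3.6,1,-20,-120,0.5],[0,0,-3.6,1,-20,-140,0.5],[0,0,-3.6,1,-20,-140,0.5],[0,0,-3.6,1,-20,-140,0.5],[0,0,-3.6,1,-20,-140,0.5],[0,0,-3.6,1,-20,-140,0.5],[0,0,-3.6,1,-20,-140,0.5]]

```text
time_s: 22.55
position: [0.4816, 0.2678, 0.0615]
ee_rot: [-0.0, 1.0, -0.016, 0.001]
ft_force: [0.4, 0.9, -0.2]
grip_width: 0.0439
gripper_force: 0.0
```

```bash
python3 - <<'E'
from h import *
print(ctrl.state()["position"],ctrl.state()["ee_rot"])
W,im=shot("wrist","w7");np.savez("pics/w7.npz",*W)
p=proj(W,[.494,.267,.018])[0].astype(int);print(p)
coupons(W,im,(p[0]-45,p[1]-55,p[0]+45,p[1]+55),.018)
E
```

```text
[0.48163544 0.26783265 0.0615147 ] [-2.23567913e-04  9.99877055e-01 -1.56630831e-02  7.02350480e-04]
[256 197]
coupon ctr [494. 267.] [25.9 36.1] edge0 ang -1.8 len 36.1
```

drive_tool:
  moves:
    - [[0,0,0,0,0,-20,0.5],[0,0,0,0,0,-38,0.5],[0,0,0,0,0,-47,0.5],[0,0,0,0,0,-51,0.5],[0,0,0,0,0,-51,0.6],[0,0,0,0,0,-51,0.68],[0,0,0,0,0,-51,0.7],[0,0,0,0,0,-51,0.707],[0,0,0,0,0,-51,0.707],[0,0,0,0,0,-51,0.707]]

```text
time_s: 23.6
position: [0.4816, 0.2678, 0.0103]
ee_rot: [-0.0, 1.0, -0.016, 0.0]
ft_force: [-1.8, -1.1, 6.3]
grip_width: 0.0263
gripper_force: 5.8
```

drive_tool:
  moves:
    - [[0,0,0,0,0,1,0.707],[0,0,0,0,0,1,0.708],[0,0,0,0,0,1,0.709],[0,0,0,0,0,1,0.709],[0,0,0,0,0,1,0.709],[0,0,0,0,0,1,0.709],[0,0,0,0,0,1,0.709],[0,0,0,0,0,1,0.709],[0,0,0,0,0,1,0.709],[0,0,0,0,0,1,0.709]]

```text
time_s: 24.6
position: [0.4813, 0.2677, 0.0107]
ee_rot: [-0.0, 1.0, -0.016, -0.0]
ft_force: [0.8, -0.2, -0.9]
grip_width: 0.0256
gripper_force: 11.5
```

drive_tool:
  moves:
    - [[0,0,0,0,0,5,0.709],[0,0,0,0,0,20,0.709],[0,0,0,0,0,45,0.709],[0,0,0,4,-8,75,0.709],[0,0,0,22,-38,95,0.709],[0,0,0,42,-73,100,0.709],[0,0,0,62,-108,100,0.709],[0,0,0,82,-143,100,0.709],[0,0,0,100,-173,100,0.709],[0,0,0,109,-188,100,0.709]]

```text
time_s: 25.6
position: [0.5913, 0.0774, 0.111]
ee_rot: [0.0, 1.0, -0.017, 0.0]
ft_force: [0.4, 1.1, -0.7]
grip_width: 0.0261
gripper_force: 11.5
```

```bash
python3 - <<'E'
from h import *
s=ctrl.state();print(s["position"],s["ee_rot"],s["gripper_force"],s["grip_width"])
W,im=shot("wrist","w8");np.savez("pics/w8.npz",*W)
cv2.imwrite("pics/w8b.png",cv2.resize(im,(800,600)))
print(proj(W,[(.643,.099,.022),(.643,.014,.022)]))
E
```

```text
[0.59132913 0.07736808 0.11096649] [ 1.12721726e-04  9.99858584e-01 -1.68131529e-02  3.41528962e-04] 11.482098251581192 0.026115667575002475
[[223.18711055 126.31363732]
 [340.11716792 122.6539551 ]]
```

View pics/w8b.png

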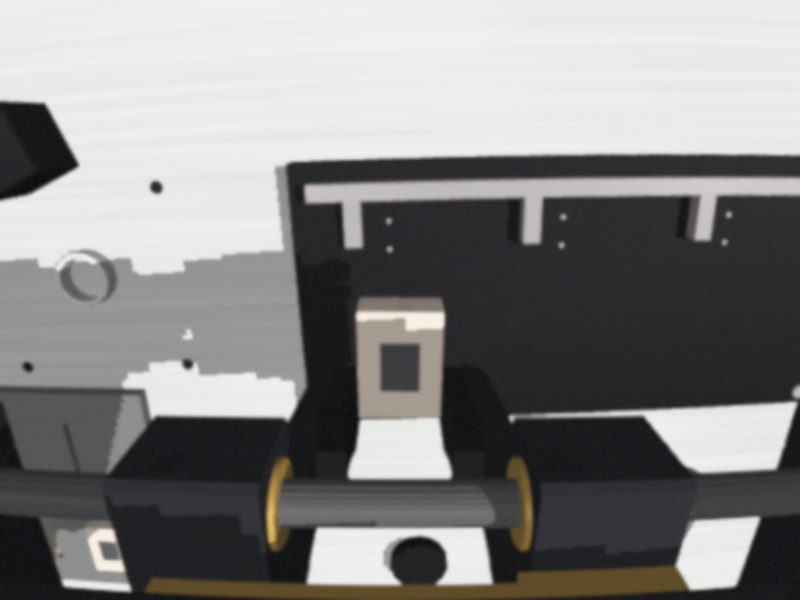

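The held coupon is at (256,228) and the fence corner tops are at (232,128), (347,124) and (457,124). I'll extract the fence edges sub-pixel.

```bash
cat >> h.py <<'E'
def edge(v,thr):  # subpixel positions where v crosses thr
    v=v.astype(float);i=np.where((v[:-1]-thr)*(v[1:]-thr)<0)[0];return i+(thr-v[i])/(v[i+1]-v[i])
def fences(W,im,guess,z=.022,thr=105):
    """guess: world (x,y) corner estimates; gives back-fence line and side-fence faces at top height"""
    g=cv2.GaussianBlur(cv2.cvtColor(im,cv2.COLOR_BGR2GRAY),(3,3),0);B=[];out=[]
    for (x,y) in guess:
        for dy in np.arange(-45,-6,3)*1e-3:
            a,b=proj(W,[(x+.012,y+dy,z),(x-.012,y+dy,z)])
            u=np.linspace(0,1,80);P=a+(b-a)*u[:,None]
            v=cv2.remap(g,P[:,0].astype(np.float32)[None],P[:,1].astype(np.float32)[None],1)[0]
            e=edge(v,thr)
            if len(e):
                k=e[-1];B.append(onz(W,[a+(b-a)*k/79],z)[0])
    B=np.array(B)*1000
    f=np.polyfit(B[:,1],B[:,0],1);r=abs(np.polyval(f,B[:,1])-B[:,0]);B=B[r<2];f=np.polyfit(B[:,1],B[:,0],1)
    for (x,y) in guess:
        S=[]
        for dx in np.arange(-18,-5,2)*1e-3:
            a,b=proj(W,[(x+dx,y+.006,z),(x+dx,y-.014,z)])
            u=np.linspace(0,1,80);P=a+(b-a)*u[:,None]
            v=cv2.remap(g,P[:,0].astype(np.float32)[None],P[:,1].astype(np.float32)[None],1)[0]
            e=edge(v,thr)
            if len(e):S.append(onz(W,[a+(b-a)*e[-1]/79],z)[0]*1000)
        S=np.array(S)
        if len(S):ym=np.median(S[:,1]);out.append((round(float(np.polyval(f,ym)),1),round(float(ym),1)))
        else: out.append(None)
    print("back slope deg",round(float(-np.degrees(np.arctan(f[0]))),2),"corners",out);return out
E
python3 - <<'E'
from h import *
W=info("wrist");im=cv2.imread("pics/w8.png")
gs=onz(W,[(232,128),(347,124),(457,124)],.022)
print(np.round(gs*1000,1))
fences(W,im,[tuple(g[:2]) for g in gs])
coupons(W,im,(215,185,300,275),.125,90,500)
# triangulate corner height with w4
d=np.load("pics/w4.npz");W4=tuple(d[k] for k in d.files);print(proj(W4,[(.643,.009,.022),(.643,-.076,.022)]))
E
```

```text
[[642.2  91.6  22. ]
 [642.5   7.9  22. ]
 [640.9 -76.3  22. ]]
back slope deg -0.47 corners [(641.5, 92.6), (640.8, 7.6), (640.1, -77.8)]
coupon ctr [607.9  75.8] [25.3 42.4] edge0 ang -2.0 len 42.4
[[377.45706659 108.36637985]
 [333.94308949 196.58480343]]
```

drive_tool:
  moves:
    - [[0,0,1.4,3,-3,-15,0.709],[0,0,1.4,7,-5.5,-35,0.709],[0,0,1.4,7,-5.5,-55,0.709],[0,0,1.4,7,-5.5,-72,0.709],[0,0,1.4,7,-5.5,-82,0.709],[0,0,1.4,7,-5.5,-86,0.709],[0,0,1.4,7,-5.5,-88,0.709],[0,0,1.4,7,-5.5,-89,0.709],[0,0,1.4,7,-5.5,-89.5,0.709],[0,0,1.4,7,-5.5,-89.5,0.709]]

```text
time_s: 26.65
position: [0.5975, 0.0742, 0.0216]
ee_rot: [0.0, 1.0, -0.003, 0.0]
ft_force: [0.2, 0.5, -1.1]
grip_width: 0.0259
gripper_force: 11.5
```

drive_tool:
  moves:
    - [[0,0,0,2,1,0,0.709],[0,0,0,5,3,0,0.709],[0,0,0,8,4,0,0.709],[0,0,0,10,4,0,0.709],[0,0,0,11,4,0,0.709],[0,0,0,12,4,0,0.709],[0,0,0,12.5,4,0,0.709],[0,0,0,13,4,0,0.709],[0,0,0,13,4,0,0.709],[0,0,0,13,4,0,0.709]]

```text
time_s: 27.65
position: [0.6099, 0.0782, 0.021]
ee_rot: [-0.0, 1.0, -0.003, -0.001]
ft_force: [-3.5, -0.8, -0.6]
grip_width: 0.0258
gripper_force: 13.5
```

drive_tool:
  moves:
    - [[0,0,0,0,0.3,0,0.709],[0,0,0,0,0.6,0,0.709],[0,0,0,0,0.9,0,0.709],[0,0,0,0,1.2,0,0.709],[0,0,0,0,1.5,0,0.709],[0,0,0,0,1.5,0,0.709],[0,0,0,0,1.5,0,0.709],[0,0,0,0,1.5,0,0.709],[0,0,0,0,1.5,0,0.709],[0,0,0,0,1.5,0,0.709]]

```text
time_s: 28.65
position: [0.6102, 0.0794, 0.0211]
ee_rot: [0.0, 1.0, -0.003, -0.0]
ft_force: [-4.8, -3.4, -0.8]
grip_width: 0.026
gripper_force: 14.5
```

drive_tool:
  moves:
    - [[0,0,0,0,0,0,0.707],[0,0,0,0,0,-0.3,0.707],[0,0,0,0,0,-0.5,0.707],[0,0,0,0,0.3,-0.5,0.707],[0,0,0,0.2,0.3,-0.5,0.707],[0,0,0,0.2,0.3,-0.5,0.707],[0,0,0,0.2,0.3,-0.5,0.707],[0,0,0,0.2,0.3,-0.5,0.707],[0,0,0,0.2,0.3,-0.5,0.707],[0,0,0,0.2,0.3,-0.5,0.707]]

```text
time_s: 29.65
position: [0.6102, 0.0795, 0.0207]
ee_rot: [0.0, 1.0, -0.003, -0.0]
ft_force: [-6.6, -3.7, 1.0]
grip_width: 0.0259
gripper_force: 9.8
```

drive_tool:
  moves:
    - [[0,0,0,0,0,0,0.69],[0,0,0,0,0,0,0.66],[0,0,0,0,0,0,0.66],[0,0,0,-8,0,0,0.66],[0,0,0,-18,0,0,0.66],[0,0,0,-28,0,0,0.66],[0,0,0,-28,0,0,0.8],[0,0,0,-28,0,0,0.95],[0,0,0,-28,0,0,1.0],[0,0,0,-28,0,0,1.0]]

```text
time_s: 30.65
position: [0.5829, 0.08, 0.0207]
ee_rot: [-0.0, 1.0, -0.003, 0.0]
ft_force: [-0.0, -0.6, 0.4]
grip_width: 0.0011
gripper_force: 0.0
```

drive_tool:
  moves:
    - [[0,0,0,3,0,-1.5,1.0],[0,0,0,7,0,-1.5,1.0],[0,0,0,10,0,-1.5,1.0],[0,0,0,11,0,-1.5,1.0],[0,0,0,12,0,-1.5,1.0],[0,0,0,13,0,-1.5,1.0],[0,0,0,13.5,0,-1.5,1.0],[0,0,0,13.5,0,-1.5,1.0],[0,0,0,13.5,0,-1.5,1.0],[0,0,0,13.5,0,-1.5,1.0]]

```text
time_s: 31.65
position: [0.5949, 0.08, 0.0191]
ee_rot: [0.0, 1.0, -0.003, -0.002]
ft_force: [-7.1, -0.8, 4.0]
grip_width: 0.0001
gripper_force: 3.3
```

drive_tool:
  moves:
    - [[0,0,0,-5,0,0,1.0],[0,0,0,-10,-10,0,1.0],[0,0,0,-10,-44,0,1.0],[0,0,0,5,-44,0,1.0],[0,0,0,24,-44,0,1.0],[0,0,0,24,-40,0,1.0],[0,0,0,24,-36,0,1.0],[0,0,0,24,-34,0,1.0],[0,0,0,24,-33,0,1.0],[0,0,0,24,-33,0,1.0]]

```text
time_s: 32.65
position: [0.6196, 0.0473, 0.0192]
ee_rot: [-0.0, 1.0, -0.003, -0.0]
ft_force: [0.5, -0.6, -0.3]
grip_width: 0.0002
gripper_force: 0.0
```

drive_tool:
  moves:
    - [[0,0,0,0,0.5,0,1.0],[0,0,0,0,1,0,1.0],[0,0,0,0,1.5,0,1.0],[0,0,0,0,2,0,1.0],[0,0,0,0,2.5,0,1.0],[0,0,0,0,3,0,1.0],[0,0,0,0,3,0,1.0],[0,0,0,0,3,0,1.0],[0,0,0,0,3,0,1.0],[0,0,0,0,3,0,1.0]]

```text
time_s: 33.65
position: [0.62, 0.05, 0.0192]
ee_rot: [0.0, 1.0, -0.003, 0.0]
ft_force: [-0.3, 0.7, 1.1]
grip_width: 0.0005
gripper_force: 0.0
```

drive_tool:
  moves:
    - [[0,0,0,0,0.5,0,1.0],[0,0,0,0,1,0,1.0],[0,0,0,0,1.5,0,1.0],[0,0,0,0,2,0,1.0],[0,0,0,0,2.5,0,1.0],[0,0,0,0,3,0,1.0],[0,0,0,0,3,0,1.0],[0,0,0,0,3,0,1.0],[0,0,0,0,3,0,1.0],[0,0,0,0,3,0,1.0]]

```text
time_s: 34.65
position: [0.62, 0.053, 0.0192]
ee_rot: [-0.0, 1.0, -0.003, 0.0]
ft_force: [0.9, -0.6, 0.3]
grip_width: 0.0004
gripper_force: 0.0
```

drive_tool:
  moves:
    - [[0,0,0,0,0.5,0,1.0],[0,0,0,0,1,0,1.0],[0,0,0,0,1.5,0,1.0],[0,0,0,0,2,0,1.0],[0,0,0,0,2.5,0,1.0],[0,0,0,0,3,0,1.0],[0,0,0,0,3.5,0,1.0],[0,0,0,0,4,0,1.0],[0,0,0,0,4,0,1.0],[0,0,0,0,4,0,1.0]]

```text
time_s: 35.65
position: [0.62, 0.0547, 0.0196]
ee_rot: [0.002, 1.0, -0.004, -0.0]
ft_force: [-2.6, -13.5, 4.1]
grip_width: 0.0003
gripper_force: 7.0
```

```bash
python3 - <<'E'
from h import *
s=ctrl.state();print(s["position"],s["ft_force"])
W,im=shot("wrist","w9")
p=proj(W,[(.6235,.0796,.028)])[0].astype(int);print(p)
coupons(W,im,(p[0]-60,p[1]-75,p[0]+50,p[1]+75),.028,150,500)
coupons(W,im,(p[0]-60,p[1]-75,p[0]+50,p[1]+75),.028,110,500)
cv2.imwrite("pics/w9b.png",im)
E
```

```text
[0.62000098 0.05470523 0.01956012] [ -2.6180825  -13.4819009    4.10664684]
[204 252]
coupon ctr [628.5  81.8] [24.8 23.3] edge0 ang -0.3 len 23.3
coupon ctr [633.6  81.2] [51.  35.9] edge0 ang -0.4 len 35.9
```

View pics/w9b.png

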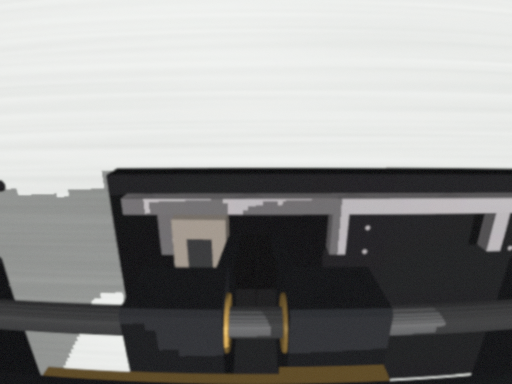

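The coupon sits in the corner with its fence-side edges flush; the fingers hide its front. Back off, then to the next coupon.

drive_tool:
  moves:
    - [[0,0,0,0,-8,0,1.0],[0,0,0,0,-12,0,1.0],[0,0,0,0,-12,30,0.9],[0,0,0,-10,-5,70,0.7],[0,0,0,-40,25,100,0.5],[0,0,0,-75,60,100,0.5],[0,0,0,-110,95,100,0.5],[0,0,0,-145,130,100,0.5],[0,0,0,-177,165,100,0.5],[0,0,0,-192,195,90,0.5]]

```text
time_s: 36.7
position: [0.426, 0.2538, 0.1101]
ee_rot: [-0.001, 1.0, -0.003, 0.001]
ft_force: [0.6, 0.9, 0.7]
grip_width: 0.0439
gripper_force: 0.0
```

drive_tool:
  moves:
    - [[0,0,-1.5,-10,10,-15,0.5],[0,0,-1.5,-15,18,-30,0.5],[0,0,-1.5,-15,18,-46,0.5],[0,0,-1.5,-15,18,-46,0.5],[0,0,-1.5,-15,18,-46,0.5],[0,0,-1.5,-15,18,-46,0.5],[0,0,-1.5,-15,18,-46,0.5],[0,0,-1.5,-15,18,-46,0.5],[0,0,-1.5,-15,18,-46,0.5],[0,0,-1.5,-15,18,-46,0.5]]

```text
time_s: 37.7
position: [0.413, 0.27, 0.0633]
ee_rot: [-0.0, 1.0, -0.017, 0.0]
ft_force: [-0.4, -0.5, 0.3]
grip_width: 0.0437
gripper_force: 0.0
```

```bash
python3 - <<'E'
from h import *
s=ctrl.state();print(s["position"],s["ee_rot"])
W,im=shot("wrist","w10")
for x,y in((.4264,.2694),(.4288,.3287)):
    p=proj(W,[x,y,.018])[0].astype(int);print(p)
    coupons(W,im,(max(p[0]-58,0),p[1]-58,p[0]+58,p[1]+58),.018,150,300)
E
```

```text
[0.4130483  0.26999833 0.06330034] [-5.20892869e-05  9.99862103e-01 -1.66061404e-02  8.87188489e-05]
[255 195]
coupon ctr [388.5 259.6] [35.   6.1] edge0 ang -2.0 len 6.1
coupon ctr [426.4 269.3] [26.1 36.9] edge0 ang -1.9 len 36.9
[162 194]
coupon ctr [438.1 328.2] [28.4 17.8] edge0 ang -1.8 len 17.8
```

drive_tool:
  moves:
    - [[0,0,0,0,0,-20,0.5],[0,0,0,0,0,-38,0.5],[0,0,0,0,0,-48,0.5],[0,0,0,0,0,-52.5,0.5],[0,0,0,0,0,-52.5,0.6],[0,0,0,0,0,-52.5,0.68],[0,0,0,0,0,-52.5,0.7],[0,0,0,0,0,-52.5,0.707],[0,0,0,0,0,-52.5,0.709],[0,0,0,0,0,-52.5,0.709]]

```text
time_s: 38.75
position: [0.4133, 0.2701, 0.0112]
ee_rot: [-0.0, 1.0, -0.017, 0.001]
ft_force: [-1.8, -0.8, 7.3]
grip_width: 0.0258
gripper_force: 10.4
```

drive_tool:
  moves:
    - [[0,0,0,0,0,5,0.709],[0,0,0,0,0,20,0.709],[0,0,0,0,0,45,0.709],[0,0,0,4,-8,75,0.709],[0,0,0,30,-48,95,0.709],[0,0,0,60,-88,100,0.709],[0,0,0,90,-128,100,0.709],[0,0,0,120,-168,100,0.709],[0,0,0,148,-208,100,0.709],[0,0,1.4,170,-240,100,0.709]]

```text
time_s: 39.75
position: [0.584, 0.0275, 0.1108]
ee_rot: [0.0, 1.0, -0.005, 0.0]
ft_force: [1.0, 1.1, 0.0]
grip_width: 0.0255
gripper_force: 10.4
```

drive_tool:
  moves:
    - [[0,0,0,5,-15,-5,0.709],[0,0,0,10,-30,-20,0.709],[0,0,0,14,-41,-40,0.709],[0,0,0,14,-41,-60,0.709],[0,0,0,14,-41,-75,0.709],[0,0,0,14,-41,-83,0.709],[0,0,0,14,-41,-87,0.709],[0,0,0,14,-41,-89,0.709],[0,0,0,14,-41,-89,0.709],[0,0,0,14,-41,-89,0.709]]

```text
time_s: 40.75
position: [0.5973, -0.0109, 0.0223]
ee_rot: [0.0, 1.0, -0.004, 0.001]
ft_force: [-0.4, 1.0, -0.9]
grip_width: 0.0257
gripper_force: 10.4
```

drive_tool:
  moves:
    - [[0,0,0,2,1,0,0.709],[0,0,0,5,3,0,0.709],[0,0,0,8,4,0,0.709],[0,0,0,10,4,0,0.709],[0,0,0,11,4,0,0.709],[0,0,0,12,4,0,0.709],[0,0,0,12.5,4,0,0.709],[0,0,0,12.5,4,0,0.709],[0,0,0,12.5,4,0,0.709],[0,0,0,12.5,4,0,0.709]]

```text
time_s: 41.75
position: [0.6093, -0.007, 0.0217]
ee_rot: [-0.0, 1.0, -0.004, -0.0]
ft_force: [-2.9, -0.4, 0.9]
grip_width: 0.0258
gripper_force: 11.3
```

Contact in x. Now y to contact, lower, and release.

drive_tool:
  moves:
    - [[0,0,0,0,0.3,0,0.707],[0,0,0,0,0.6,0,0.707],[0,0,0,0,0.9,0,0.707],[0,0,0,0,1.2,-0.3,0.707],[0,0,0,0,1.5,-0.5,0.707],[0,0,0,0.2,1.8,-0.5,0.707],[0,0,0,0.2,1.8,-0.5,0.707],[0,0,0,0.2,1.8,-0.5,0.707],[0,0,0,0.2,1.8,-0.5,0.707],[0,0,0,0.2,1.8,-0.5,0.707]]

```text
time_s: 42.75
position: [0.6093, -0.0058, 0.0213]
ee_rot: [0.0, 1.0, -0.004, -0.001]
ft_force: [-5.8, -5.9, 3.3]
grip_width: 0.0258
gripper_force: 7.2
```

drive_tool:
  moves:
    - [[0,0,0,0,0,0,0.69],[0,0,0,0,0,0,0.66],[0,0,0,0,0,0,0.66],[0,0,0,-8,0,0,0.66],[0,0,0,-18,0,0,0.66],[0,0,0,-28,0,0,0.66],[0,0,0,-28,0,0,0.8],[0,0,0,-28,0,0,0.95],[0,0,0,-28,0,0,1.0],[0,0,0,-28,0,0,1.0]]

```text
time_s: 43.75
position: [0.582, -0.0052, 0.0212]
ee_rot: [0.0, 1.0, -0.004, 0.0]
ft_force: [-0.2, 0.1, 0.3]
grip_width: 0.0011
gripper_force: 0.0
```

drive_tool:
  moves:
    - [[0,0,0,3,0,-2,1.0],[0,0,0,7,0,-2,1.0],[0,0,0,10,0,-2,1.0],[0,0,0,11,0,-2,1.0],[0,0,0,12,0,-2,1.0],[0,0,0,12.5,0,-2,1.0],[0,0,0,13,0,-2,1.0],[0,0,0,13,0,-2,1.0],[0,0,0,13,0,-2,1.0],[0,0,0,13,0,-2,1.0]]

```text
time_s: 44.75
position: [0.5943, -0.0053, 0.0191]
ee_rot: [0.0, 1.0, -0.004, -0.001]
ft_force: [-5.6, -1.5, 2.9]
grip_width: 0.0004
gripper_force: 2.6
```

drive_tool:
  moves:
    - [[0,0,0,-5,0,0,1.0],[0,0,0,-10,-10,0,1.0],[0,0,0,-10,-42,0,1.0],[0,0,0,5,-42,0,1.0],[0,0,0,24,-42,0,1.0],[0,0,0,24,-38,0,1.0],[0,0,0,24,-33,0,1.0],[0,0,0,24,-30,0,1.0],[0,0,0,24,-28,0,1.0],[0,0,0,24,-27,0,1.0]]

```text
time_s: 45.75
position: [0.6183, -0.0319, 0.0193]
ee_rot: [0.0, 1.0, -0.004, -0.0]
ft_force: [-0.5, -0.9, 0.7]
grip_width: 0.0003
gripper_force: 0.4
```

drive_tool:
  moves:
    - [[0,0,0,0,0.5,0,1.0],[0,0,0,0,1,0,1.0],[0,0,0,0,1.5,0,1.0],[0,0,0,0,2,0,1.0],[0,0,0,0,2.5,0,1.0],[0,0,0,0,3,0,1.0],[0,0,0,0,3,0,1.0],[0,0,0,0,3,0,1.0],[0,0,0,0,3,0,1.0],[0,0,0,0,3,0,1.0]]

```text
time_s: 46.75
position: [0.6186, -0.0305, 0.0194]
ee_rot: [0.001, 1.0, -0.004, -0.0]
ft_force: [-4.0, -7.9, 1.3]
grip_width: 0.0004
gripper_force: 4.0
```

drive_tool:
  moves:
    - [[0,0,0,0,-8,0,1.0],[0,0,0,0,-10,10,1.0],[0,0,0,0,-10,45,0.9],[0,0,0,-10,0,80,0.7],[0,0,0,-35,35,100,0.5],[0,0,0,-60,75,100,0.5],[0,0,0,-85,115,100,0.5],[0,0,0,-110,155,100,0.5],[0,0,0,-135,195,100,0.5],[0,0,0,-155,235,100,0.5]]

```text
time_s: 47.75
position: [0.4624, 0.2074, 0.1201]
ee_rot: [-0.0, 1.0, -0.004, 0.0]
ft_force: [0.8, -0.0, 0.9]
grip_width: 0.0443
gripper_force: 0.0
```

drive_tool:
  moves:
    - [[0,0,-1.4,-15,35,0,0.5],[0,0,-1.4,-30,70,-5,0.5],[0,0,-1.4,-42,105,-15,0.5],[0,0,-1.4,-48,123,-35,0.5],[0,0,-1.4,-48,123,-56,0.5],[0,0,-1.4,-48,123,-56,0.5],[0,0,-1.4,-48,123,-56,0.5],[0,0,-1.4,-48,123,-56,0.5],[0,0,-1.4,-48,123,-56,0.5],[0,0,-1.4,-48,123,-56,0.5]]

```text
time_s: 48.75
position: [0.4161, 0.3287, 0.0639]
ee_rot: [-0.0, 1.0, -0.017, 0.001]
ft_force: [0.0, -0.4, 0.2]
grip_width: 0.044
gripper_force: 0.0
```

```bash
python3 - <<'E'
from h import *
s=ctrl.state();print(s["position"],s["ee_rot"])
W,im=shot("wrist","w11")
p=proj(W,[.4288,.3287,.018])[0].astype(int);print(p)
coupons(W,im,(max(p[0]-58,0),p[1]-58,p[0]+58,p[1]+58),.018,150,300)
T,t=shot("top","t11");coupons(T,t,(212,150,325,205),.028,120,40)
E
```

```text
[0.41611264 0.32870702 0.06389901] [-2.83071631e-04  9.99858227e-01 -1.68276526e-02  5.25543075e-04]
[254 196]
coupon ctr [390.1 316.7] [31.8  5.4] edge0 ang -2.1 len 5.4
coupon ctr [428.7 329. ] [36.8 25.8] edge0 ang -89.5 len 25.8
coupon ctr [623.2  -5. ] [19.1 30.5] edge0 ang -1.3 len 30.5
coupon ctr [623.6  81. ] [21.9 33.4] edge0 ang -0.8 len 33.4
coupon ctr [594.4 -20. ] [308.3 149.4] edge0 ang -1.1 len 149.4
```

drive_tool:
  moves:
    - [[0,0,1.2,0,0,-20,0.5],[0,0,1.5,0,0,-38,0.5],[0,0,1.5,0,0,-48,0.5],[0,0,1.5,0,0,-52.5,0.5],[0,0,1.5,0,0,-52.5,0.6],[0,0,1.5,0,0,-52.5,0.68],[0,0,1.5,0,0,-52.5,0.7],[0,0,1.5,0,0,-52.5,0.707],[0,0,1.5,0,0,-52.5,0.709],[0,0,1.5,0,0,-52.5,0.709]]

```text
time_s: 49.85
position: [0.416, 0.329, 0.0113]
ee_rot: [-0.0, 1.0, -0.003, 0.001]
ft_force: [-0.8, 0.4, 5.7]
grip_width: 0.0256
gripper_force: 10.5
```

drive_tool:
  moves:
    - [[0,0,0,0,0,5,0.709],[0,0,0,0,0,20,0.709],[0,0,0,0,0,45,0.709],[0,0,0,4,-8,75,0.709],[0,0,0,24,-48,95,0.709],[0,0,0,48,-90,100,0.709],[0,0,0,72,-132,100,0.709],[0,0,0,96,-174,100,0.709],[0,0,0,120,-216,100,0.709],[0,0,0,144,-258,100,0.709]]

```text
time_s: 50.85
position: [0.5602, 0.0689, 0.1108]
ee_rot: [-0.0, 1.0, -0.004, -0.0]
ft_force: [0.7, 1.5, -0.2]
grip_width: 0.0259
gripper_force: 10.5
```

drive_tool:
  moves:
    - [[0,0,0,8,-35,0,0.709],[0,0,0,16,-70,0,0.709],[0,0,0,24,-105,0,0.709],[0,0,0,32,-140,0,0.709],[0,0,0,36.5,-160,-5,0.709],[0,0,0,36.5,-167,-20,0.709],[0,0,0,36.5,-167,-40,0.709],[0,0,0,36.5,-167,-60,0.709],[0,0,0,36.5,-167,-75,0.709],[0,0,0,36.5,-167,-80,0.709]]

```text
time_s: 51.85
position: [0.595, -0.0949, 0.0284]
ee_rot: [-0.001, 1.0, -0.003, -0.002]
ft_force: [-0.4, -0.2, -0.5]
grip_width: 0.0261
gripper_force: 10.5
```

drive_tool:
  moves:
    - [[0,0,0,0,0,-5,0.709],[0,0,0,0,0,-9,0.709],[0,0,0,3,2,-9,0.709],[0,0,0,6,4,-9,0.709],[0,0,0,9,4,-9,0.709],[0,0,0,11,4,-9,0.709],[0,0,0,12,4,-9,0.709],[0,0,0,12.5,4,-9,0.709],[0,0,0,12.5,4,-9,0.709],[0,0,0,12.5,4,-9,0.709]]

```text
time_s: 52.85
position: [0.6087, -0.0922, 0.0218]
ee_rot: [0.0, 1.0, -0.003, 0.0]
ft_force: [-1.3, -0.2, 1.5]
grip_width: 0.0257
gripper_force: 11.2
```

drive_tool:
  moves:
    - [[0,0,0,0.3,0.3,0,0.707],[0,0,0,0.3,0.6,0,0.707],[0,0,0,0.3,0.9,0,0.707],[0,0,0,0.5,1.2,-0.3,0.707],[0,0,0,0.5,1.5,-0.5,0.707],[0,0,0,0.5,1.8,-0.5,0.707],[0,0,0,0.5,1.8,-0.5,0.707],[0,0,0,0.5,1.8,-0.5,0.707],[0,0,0,0.5,1.8,-0.5,0.707],[0,0,0,0.5,1.8,-0.5,0.707]]

```text
time_s: 53.85
position: [0.6092, -0.0908, 0.0214]
ee_rot: [0.0, 1.0, -0.004, 0.0]
ft_force: [-3.0, -4.6, 4.1]
grip_width: 0.0259
gripper_force: 7.9
```

drive_tool:
  moves:
    - [[0,0,0,0,0,0,0.69],[0,0,0,0,0,0,0.66],[0,0,0,0,0,0,0.66],[0,0,0,-8,0,0,0.66],[0,0,0,-18,0,0,0.66],[0,0,0,-28,0,0,0.66],[0,0,0,-28,0,0,0.8],[0,0,0,-28,0,0,0.95],[0,0,0,-28,0,0,1.0],[0,0,0,-28,0,0,1.0]]

```text
time_s: 54.85
position: [0.5814, -0.0904, 0.0211]
ee_rot: [-0.0, 1.0, -0.003, 0.0]
ft_force: [-0.3, 0.0, -0.2]
grip_width: 0.0009
gripper_force: 0.0
```

drive_tool:
  moves:
    - [[0,0,0,3,0,-2,1.0],[0,0,0,7,0,-2,1.0],[0,0,0,10,0,-2,1.0],[0,0,0,11,0,-2,1.0],[0,0,0,12,0,-2,1.0],[0,0,0,12.5,0,-2,1.0],[0,0,0,13,0,-2,1.0],[0,0,0,13,0,-2,1.0],[0,0,0,13,0,-2,1.0],[0,0,0,13,0,-2,1.0]]

```text
time_s: 55.85
position: [0.5937, -0.0904, 0.0191]
ee_rot: [-0.0, 1.0, -0.003, -0.001]
ft_force: [-4.8, -0.6, 3.6]
grip_width: 0.0004
gripper_force: 2.7
```

drive_tool:
  moves:
    - [[0,0,0,-5,0,0,1.0],[0,0,0,-10,-10,0,1.0],[0,0,0,-10,-42,0,1.0],[0,0,0,5,-42,0,1.0],[0,0,0,24,-42,0,1.0],[0,0,0,24,-38,0,1.0],[0,0,0,24,-33,0,1.0],[0,0,0,24,-30,0,1.0],[0,0,0,24,-28,0,1.0],[0,0,0,24,-27,0,1.0]]

```text
time_s: 56.85
position: [0.6178, -0.1172, 0.0193]
ee_rot: [0.0, 1.0, -0.003, -0.0]
ft_force: [-1.4, -0.8, -0.6]
grip_width: 0.0001
gripper_force: 0.4
```

drive_tool:
  moves:
    - [[0,0,0,0,0.5,0,1.0],[0,0,0,0,1,0,1.0],[0,0,0,0,1.5,0,1.0],[0,0,0,0,2,0,1.0],[0,0,0,0,2.5,0,1.0],[0,0,0,0,3,0,1.0],[0,0,0,0,3,0,1.0],[0,0,0,0,3,0,1.0],[0,0,0,0,3,0,1.0],[0,0,0,0,3,0,1.0]]

```text
time_s: 57.85
position: [0.6181, -0.1155, 0.0194]
ee_rot: [0.001, 1.0, -0.004, 0.0]
ft_force: [-3.2, -7.5, 1.8]
grip_width: 0.0002
gripper_force: 3.4
```

All three are pushed home. Rise and check them from above.

drive_tool:
  moves:
    - [[0,0,0,0,-8,0,1.0],[0,0,0,0,-12,5,1.0],[0,0,0,0,-12,40,1.0],[0,0,0,-10,0,80,1.0],[0,0,0,-20,30,110,0.9],[0,0,0,-30,65,120,0.7],[0,0,0,-35,95,125,0.5],[0,0,0,-38,110,130,0.5],[0,0,0,-38,110,130,0.5],[0,0,0,-38,110,130,0.5]]

```text
time_s: 58.85
position: [0.5805, -0.0052, 0.149]
ee_rot: [0.0, 1.0, -0.004, -0.0]
ft_force: [0.0, -0.4, -0.4]
grip_width: 0.0438
gripper_force: 0.0
```

```bash
python3 - <<'E'
from h import *
s=ctrl.state();print(s["position"],s["ee_rot"])
W,im=shot("wrist","w12");T,t=shot("top","t12")
C=[(.6415,.0926),(.6408,.0076),(.6401,-.0778)]
g=cv2.cvtColor(im,cv2.COLOR_BGR2GRAY)
for x,y in C:
    q=proj(W,[(x-.040,y+.001,.028),(x-.002,y-.030,.028),(x-.040,y-.03,.028),(x-.002,y+.001,.028)])
    x0,y0=q.min(0).astype(int);x1,y1=q.max(0).astype(int)
    for th in(110,140):coupons(W,im,(x0-2,y0-4,x1+2,y1+4),.028,th,150)
x=np.zeros((560,768,3),np.uint8);x[:335]=cv2.resize(im[70:260,60:496],(768,335));x[335:]=cv2.resize(t[130:260,110:400],(768,344))[:225]
cv2.imwrite("pics/w12b.png",x)
E
```

```text
[ 0.58045272 -0.00522625  0.14897755] [ 9.94762741e-05  9.99993652e-01 -3.56170922e-03 -2.68564811e-06]
coupon ctr [624.1  78.7] [38.8 39.4] edge0 ang -1.2 len 39.4
coupon ctr [624.5  78.7] [38.7 38.5] edge0 ang -1.2 len 38.5
coupon ctr [623.6  -5.4] [33.6 38.1] edge0 ang -0.4 len 38.1
coupon ctr [623.6  -5.6] [33.3 38.1] edge0 ang -0.4 len 38.1
coupon ctr [622.5 -90.2] [38.5 35.9] edge0 ang -89.6 len 35.9
coupon ctr [622.9 -90.2] [37.7 35.8] edge0 ang -89.6 len 35.8
```

View pics/w12b.png

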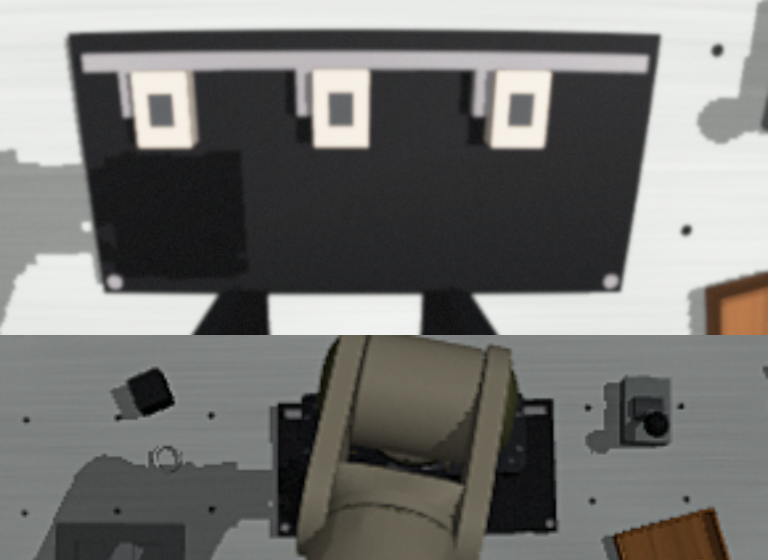

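All three coupons sit square in their corners, and the lever is still off. Now to the lever.

drive_tool:
  moves:
    - [[0,0,8,0,-15,3,0.32],[0,0,16,0,-40,5,0.32],[0,0,24,5,-70,5,0.32],[0,0,32,10,-100,5,0.32],[0,0,40,18,-130,5,0.32],[0,0,48,26,-160,5,0.32],[0,0,56,34,-190,5,0.32],[0,0,64,40,-220,5,0.32],[0,0,72,45,-245,0,0.32],[0,0,80,45,-251.5,0,0.32]]

```text
time_s: 59.95
position: [0.6245, -0.2597, 0.1474]
ee_rot: [-0.001, 0.768, 0.641, -0.0]
ft_force: [-0.5, 0.8, 0.2]
grip_width: 0.06
gripper_force: 0.0
```

drive_tool:
  moves:
    - [[0,0,8,0,0,0,0.32],[0,0,10,0,0,0,0.32],[0,0,10,0,0,-20,0.32],[0,0,10,0,0,-40,0.32],[0,0,10,0,0,-55,0.32],[0,0,10,0,0,-55,0.32],[0,0,10,0,0,-55,0.32],[0,0,10,0,0,-55,0.32],[0,0,10,0,0,-55,0.32],[0,0,10,0,0,-55,0.32]]

```text
time_s: 60.95
position: [0.6254, -0.256, 0.0948]
ee_rot: [0.001, 0.71, 0.705, 0.0]
ft_force: [0.7, -0.1, 0.6]
grip_width: 0.0597
gripper_force: 0.0
```

```bash
python3 - <<'E'
from h import *
s=ctrl.state();print(s["position"],s["ee_rot"])
W,im=shot("wrist","w13");g=cv2.cvtColor(im,cv2.COLOR_BGR2GRAY)
p=proj(W,[(.624,-.2565,.068)])[0];print(p);x,y=p.astype(int)
c=boxof(im,g<60,(x-40,y-40,x+40,y+40));print(cv2.minEnclosingCircle(c));print(onz(W,[cv2.minEnclosingCircle(c)[0]],.068))
E
```

```text
[ 0.62539174 -0.25600295  0.09481758] [5.02594821e-04 7.09524549e-01 7.04680531e-01 1.04912943e-04]
[252.93858119 227.87374916]
((245.33106994628906, 227.33883666992188), 22.099149703979492)
[[ 0.61950774 -0.25612005  0.068     ]]
```

drive_tool:
  moves:
    - [[0,0,0,-5,0,-10,0.32],[0,0,0,-5,0,-25,0.32],[0,0,0,-5,0,-38,0.32],[0,0,0,-5,0,-42,0.32],[0,0,0,-5,0,-42,0.45],[0,0,0,-5,0,-42,0.6],[0,0,0,-5,0,-42,0.6],[0,0,0,-5,0,-42,0.6],[0,0,0,-3,0,-42,0.6],[0,0,0,0,0,-42,0.6]]

```text
time_s: 62.0
position: [0.625, -0.256, 0.0525]
ee_rot: [-0.0, 0.71, 0.705, -0.0]
ft_force: [-3.6, 1.0, 3.6]
grip_width: 0.035
gripper_force: 2.3
```

drive_tool:
  moves:
    - [[0,0,0,5,0,0,0.6],[0,0,0,10,0,0,0.6],[0,0,0,15,0,0,0.6],[0,0,0,20,0,0,0.6],[0,0,0,25,0,0,0.6],[0,0,0,30,0,0,0.6],[0,0,0,35,0,0,0.6],[0,0,0,39,0,0,0.6],[0,0,0,42,0,0,0.6],[0,0,0,44,0,0,0.6]]

```text
time_s: 63.0
position: [0.6693, -0.2558, 0.0518]
ee_rot: [-0.0, 0.71, 0.705, -0.0]
ft_force: [-1.5, 1.0, -1.0]
grip_width: 0.0352
gripper_force: 0.8
```

drive_tool:
  moves:
    - [[0,0,0,1,0,0,0.6],[0,0,0,2,0,0,0.6],[0,0,0,3,0,0,0.6],[0,0,0,4,0,0,0.6],[0,0,0,5,0,0,0.6],[0,0,0,6,0,0,0.6],[0,0,0,6,0,0,0.6],[0,0,0,6,0,0,0.6],[0,0,0,6,0,0,0.6],[0,0,0,6,0,0,0.6]]

```text
time_s: 64.0
position: [0.6719, -0.2558, 0.0516]
ee_rot: [-0.004, 0.71, 0.704, -0.003]
ft_force: [-21.0, 1.9, 6.0]
grip_width: 0.0355
gripper_force: 10.7
```

Lever is at the on stop. Withdraw and do the final check.

drive_tool:
  moves:
    - [[0,0,0,-6,0,0,0.55],[0,0,0,-6,0,0,0.45],[0,0,0,-6,0,0,0.45],[0,0,0,-6,0,20,0.45],[0,0,0,-6,0,50,0.45],[0,0,0,-6,0,90,0.45],[0,0,0,-30,-10,130,0.45],[0,0,0,-70,-20,160,0.45],[0,0,0,-115,-30,180,0.45],[0,0,0,-160,-40,200,0.45]]

```text
time_s: 65.0
position: [0.5153, -0.2957, 0.2529]
ee_rot: [0.001, 0.709, 0.705, 0.0]
ft_force: [0.1, -1.3, 0.3]
grip_width: 0.0484
gripper_force: 0.0
```

drive_tool:
  moves:
    - [[0,0,0,-40,-15,0,0.45],[0,0,0,-80,-30,0,0.45],[0,0,0,-120,-45,0,0.45],[0,0,0,-160,-60,0,0.45],[0,0,0,-170,-70,0,0.45],[0,0,0,-170,-70,0,0.45],[0,0,0,-170,-70,0,0.45],[0,0,0,-170,-70,0,0.45],[0,0,0,-170,-70,0,0.45],[0,0,0,-170,-70,0,0.45]]

```text
time_s: 66.0
position: [0.3471, -0.3652, 0.2515]
ee_rot: [-0.0, 0.709, 0.705, 0.0]
ft_force: [-0.2, -0.2, -0.3]
grip_width: 0.0488
gripper_force: 0.0
```

```bash
python3 - <<'E'
from h import *
s=ctrl.state();print(s["position"],s["time_s"])
T,t=shot("top","t14");S,sc=shot("scene","s14")
def ball(im,x,y,n,th=55):
    g=cv2.cvtColor(im,cv2.COLOR_BGR2GRAY);return cv2.minEnclosingCircle(boxof(im,g<th,(x-n,y-n,x+n,y+n)))
print("top off/on start",ball(cv2.imread("pics/top0.png"),358,149,10,40),ball(t,358,149,10,40))
coupons(T,t,(212,150,325,205),.028,120,40)
x=np.zeros((600,800,3),np.uint8);x[:340]=cv2.resize(t[130:260,110:416],(800,340));x[340:,:400]=cv2.resize(sc[130:256,100:294],(400,260));x[340:,400:]=cv2.resize(cv2.imread("pics/scene0.png")[130:256,100:294],(400,260))
cv2.imwrite("pics/f.png",x)
E
```

```text
[ 0.34714738 -0.36521358  0.25146968] 66.0
top off/on start ((357.743896484375, 149.28048706054688), 4.622200012207031) ((357.0, 146.0), 4.472236156463623)
coupon ctr [623.6  81. ] [21.9 33.4] edge0 ang -0.8 len 33.4
coupon ctr [622.9 -89.8] [19.2 33.6] edge0 ang -1.8 len 33.6
coupon ctr [624.6  -5.1] [19.2 33.3] edge0 ang -1.3 len 33.3
coupon ctr [594.4 -20. ] [308.3 149.4] edge0 ang -1.1 len 149.4
```

View pics/f.png

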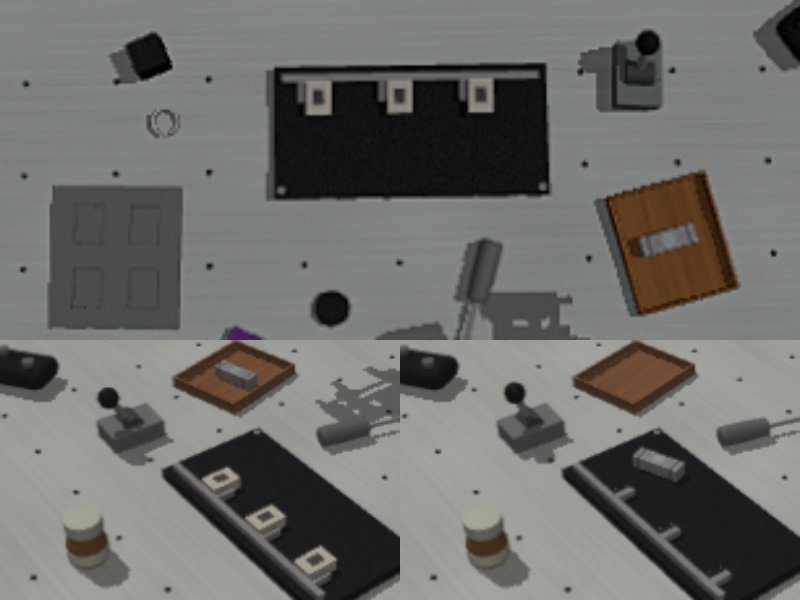

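The final picture shows the tray empty and all three coupons square in their corners. The block is in the case, the lever is further over towards on than at the start, and the bystanders I can see are unmoved.

```bash
python3 -c "
from station import ctrl
print(ctrl.finish_job())"
```

```text
the job is handed in; nothing more can be done
None
```

I switched the vacuum off, put the block in its case, pushed all three coupons home in their own corners, threw the lever fully on, and handed the job in at about 66 s; the highest grip or push reading on a coupon was 14.5 N.

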